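Hold the core rod centred in the mould's pour hole

TASK

Get the plaster mould ready for pouring: take the yellow dust cap off its pour hole and hang it astride the wooden rail, letting go of it. Then take the blue-handled core rod from its stand and lower it into the pour hole without ever touching the plaster, until the hole's mouth lies within the rod's red band, and keep holding it there, still, upright and centred in the hole: the job finishes with the rod in the gripper. Leave the orange-handled rod and the other things on the table alone.

Things in the scene. Friction and masses are not known exactly. Their poses are not given: they have to be found in the camera images.
- mould: fixed white plaster mould: block 140 (x) x 120 (y) x 70 mm high, black bands over its ends, with a raised rib 90 (x) x 40 (y) x 32 mm high on the middle of its top. A vertical pour hole, 28 mm in diameter, goes down through the middle of the rib, 82 mm deep in all. Origin at the centre of its underside, z up; x along the rib
- pour_mouth (a point): centre of the pour hole's mouth, level with the rib's top, 102 mm above the table; axes as the mould's. At the start it is covered by the cap
- cap: loose yellow plastic dust cap (80 g), an inverted channel astride the mould's rib: top plate 70 (x) x 58 (y) x 5 mm, side walls hanging 30 mm below the plate's underside, 48 mm apart inside. On top a fin to grip, 40 (x) x 12 (y) mm, its top 40 mm above the plate's underside. Origin: centre of the plate's underside, which rests on rib or rail; x along the channel, z up; both ends alike
- rail: fixed wooden drying rail: a round horizontal dark bar 30 mm in diameter and 240 mm long along its x, axis 125 mm above the table, carried near its ends by two posts 192 mm apart (clear) on a foot 240 x 80 x 15 mm. Origin under its centre, z up
- rail_top (a point): middle of the bar's top line, 140 mm above the table; x along the bar, z up. A hung cap has its origin here, up to 90 mm along the bar either way
- stand: fixed wooden block 150 (x) x 60 (y) x 110 mm high with two upright 16 mm holes 80 mm apart along its x; the blue-handled rod stands in one and the orange one in the other, handles resting on its top. Origin under its centre
- rod: loose core rod (100 g): square blue handle 22 x 22 x 50 mm tall, gripped on its sides from above; below it a steel rod 9 mm in diameter, 105 mm long, with a red band from 40 to 65 mm above its tip. Origin: centre of the handle's underside, which rests on the stand 110 mm above the table; z up, x and y square to the handle's faces
- rod_tip (a point): centre of the rod's lower end, 105 mm below the rod's origin
- spare: the blue-handled rod's neighbour in the stand: same 22 x 22 x 50 mm handle but orange, on a pale wooden stem 80 mm long. Origin at the centre of the handle's underside, z up. Not needed, leave it
- tape: green ring of tape lying flat, 60 mm across, 24 mm high. Origin under its centre. Bystander
- jar_a: amber glass jar with a white cap, 68 mm across, 100 mm tall. Origin under its centre. Bystander
- jar_b: small blue jar with a black cap, 60 mm across, 85 mm tall. Origin under its centre. Bystander
- phone: flat phone with black face and red edge, 74 x 150 x 9 mm. Origin under its centre. Bystander
- bowl: terracotta bowl, 110 mm across, 45 mm high. Origin under its centre. Bystander
- brush: paint brush lying flat, 170 mm long. Origin on its underside. Bystander
Mind the look-alikes: they are no part of the job. There is more than one size of the rod; the job needs the larger.

How it is judged:
By the outcome, as a careful person would: the job done as asked, in the order asked, and still so for the second after the job is handed in, while the arm keeps its last pose, push and grip.
It also fails if it takes over 67 s, if anything falls off the work surface, if the arm or the gripper's body presses on something with over 40 N, if the wrist force passes 120 N, or if a joint passes its speed limit or range.

ROBOT

A 7-joint arm with a two-finger parallel gripper is mounted at the origin on the work surface. World frame = base frame: x ahead of the robot, y to its left, z up, the work surface at z = 0. Lengths are in m, angles in rad, forces in N, time in s.
With the tool pointing down it reaches from about 0.425 to 0.875 m from the base axis. Payload 4.7 kg.
Tool frame: the origin (TCP) lies between the finger pads; the fingertips stand 22 mm ahead of it and the grasp point (between the pads) lies 3 mm ahead of it; z points along the fingers, y is the line along which they close (so a half turn about z gives the same grasp; the last joint's range is limited). The gripper opens to 87 mm and grips with 3 to 60 N. Pads are 19 mm wide; open, the fingers measure 117 mm over their backs; the gripper's body (75 mm by 190 mm) begins 51 mm behind the grasp point.
Start: joints at [1.164, 0.321, -0.07, 1.45, 0.023, 1.371, -0.057], TCP at [0.266, -0.593, 0.245] pointing down, gripper open.
Joint ranges: [-2.86, 2.86], [-0.3, 2.09], [-1.38, 1.24], [0.06, 2.45], [-1.56, 4.7], [0.09, 2.05], [-2.69, 2.69]. Speed limits (rad/s): [2.57, 2.57, 3.14, 3.14, 3.14, 3.14, 3.14].

INTERFACE

Orientations are given as a rotation vector (axis times angle).
In Python, from bench import ctrl gives the robot as it stands. The module is installed in compiled form; this text tells all that it offers.
- The arm moves only by the tool send_rows, never from a script. Its argument "motion" is a list of rows, each an object with "claw": the opening, from -1 (shut) to 1 (fully open); "slide": the shift along the tool's x, y, z in mm, a list of three; "delta_rot": the turn, a rotation vector about the tool's x, y, z in rad, a list of three. In form: [{"claw": claw, "slide": [x, y, z], "delta_rot": [ax, ay, az]}, ...]. A call has 1 to 5 rows; each row is the pose to reach, as a shift and turn from the pose commanded when the call began, along the tool's axes at that moment; what a row does not reach only later rows make up. A row lasts 1/10 s, in which the tool goes at most 50 mm and 8.59 degrees, less where a joint would pass 70% of its speed; a pose out of reach is approached as far as the arm can. A call with a gripper value outside its range is refused whole. The fingers move at their own pace and stop on an object; "grip_force" is the grip in N (left out, the last holds). Time passes only in rows, so rows that repeat a pose let the fingers close. It gives the time, the measured TCP pose, the force, the opening and the grip force at its end, in the units of the state.
- ctrl.get_state(): the state, without advancing time (a new reading comes with each control period).
- ctrl.get_image(name): name is "scene" or "side" or "wrist"; returns a dict with "color" (480x640x3 uint8, blue, green, red), "fx", "fy", "cx", "cy" (pixels), "pose" (4x4, takes a point from camera to world coordinates). Camera axes: x right, y down, z forward; pixel columns grow to the right and rows downward; lengths in m; the calibration is good to about 2 mm. The wrist camera is an equidistant fisheye: a pixel r from the principal point sees the ray r / f radians off the axis. A picture is of the moment at which its call begins. There is no depth.
- ctrl.close_job(): hands the job in; it is judged then, once.
The state is a dict: "time": time; "joint_positions": joint angles; "qd": joint speeds; "joint_torque": joint torques, N m; "position": TCP position; "tool_rot": TCP orientation; "ft_force": force on the tool from outside, world axes, zero at the start; "torque": the same for the moment, N m; "grip_width": opening from 0.0 (shut) to 1.0 (fully open); "grip_force": force on a finger pad.
Only numpy, scipy, OpenCV 4.12 (cv2) and the standard library are available. Lean on these libraries where they do the work, as an engineer would, in place of code of your own. Each camera call takes 0.05 s, during which the arm holds its last target. There are 200 camera calls.

## Working session

There is one attempt and no reset: what is moved stays moved. The work goes in short steps, Python scripts to look and compute and a tool call to move; the robot and the scene stay as the last step left them, time stands still between calls to the robot, and variables do not carry over. Pictures are saved under pics/ and viewed, at most 10 in all, crops included, and the job is handed in when it is done.

Besides the shell and the picture viewer there is one more tool, called after ">>>" by a JSON object that holds its "api" and its "payload", one argument or row to a line. send_rows: Moves the arm, as the interface text tells. Its arguments: {"type":"object","properties":{"motion":{"type":"array","items":{"type":"object","properties":{"claw":{"type":"number"},"slide":{"type":"array","items":{"type":"number"}},"delta_rot":{"type":"array","items":{"type":"number"}}}}},"grip_force":{"type":"number"}},"required":["motion"]}

```bash
mkdir -p pics; cat > h.py <<'E'
import numpy as np, cv2
from scipy.spatial.transform import Rotation as R
from bench import ctrl
def ray(im,u,v):
    T=np.array(im["pose"]); d=T[:3,:3]@np.array([(u-im["cx"])/im["fx"],(v-im["cy"])/im["fy"],1]); return T[:3,3],d
def onz(im,u,v,z):
    o,d=ray(im,u,v); return o+d*(z-o[2])/d[2]
def px(im,p):
    T=np.array(im["pose"]); c=T[:3,:3].T@(np.asarray(p)-T[:3,3]); return np.array([im["fx"]*c[0]/c[2]+im["cx"],im["fy"]*c[1]/c[2]+im["cy"]])
def tri(i1,p1,i2,p2):
    o1,d1=ray(i1,*p1);o2,d2=ray(i2,*p2)
    s=np.linalg.lstsq(np.c_[d1,-d2],o2-o1,rcond=None)[0]
    a,b=o1+d1*s[0],o2+d2*s[1]; return (a+b)/2,np.linalg.norm(a-b)
E
python3 - <<'E'
from h import *
import pickle
d={}
for n in("scene","side"):
    d[n]=ctrl.get_image(n); cv2.imwrite(f"pics/{n}0.png",d[n]["color"]); print(n,np.round(d[n]["pose"],3).tolist(),d[n]["fx"])
pickle.dump(d,open("im0.pkl","wb"))
s=ctrl.get_state();print(s)
E
```

```text
scene [[0.569, 0.512, -0.644, 1.231], [0.822, -0.372, 0.431, -0.456], [-0.019, -0.774, -0.632, 0.775], [0.0, 0.0, 0.0, 1.0]] 469.5176357880109
side [[-0.994, -0.076, 0.082, 0.397], [-0.112, 0.72, -0.685, 1.012], [-0.007, -0.69, -0.724, 1.173], [0.0, 0.0, 0.0, 1.0]] 590.0252119817275
{'time': 0.1, 'joint_positions': array([ 1.1641028 ,  0.32176577, -0.07007742,  1.45155806,  0.02264475,
        1.3708049 , -0.05692393]), 'qd': array([ 1.22316608e-05, -2.37584041e-03, -4.02015396e-04, -3.57967215e-03,
        6.08167526e-04, -9.87478699e-04,  1.26416037e-04]), 'joint_torque': array([-5.58576903e-04, -4.92573345e+01, -4.05927720e-01, -3.13399315e+01,
       -6.41170051e-02,  3.94251966e-02,  6.51048231e-05]), 'position': array([ 0.26526601, -0.59290306,  0.24355731]), 'tool_rot': array([-3.07067296e+00, -6.55774221e-01,  7.86506859e-04]), 'ft_force': array([-0.0960071 ,  0.88275454,  0.25321666]), 'torque': array([ 0.04030763, -0.01129551, -0.06125004]), 'grip_force': 0.0, 'grip_width': 1.004830536221323}
```

View pics/scene0.png

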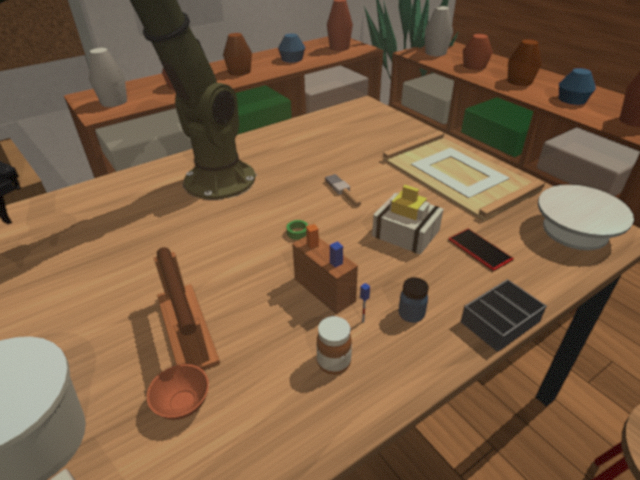

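View pics/side0.png

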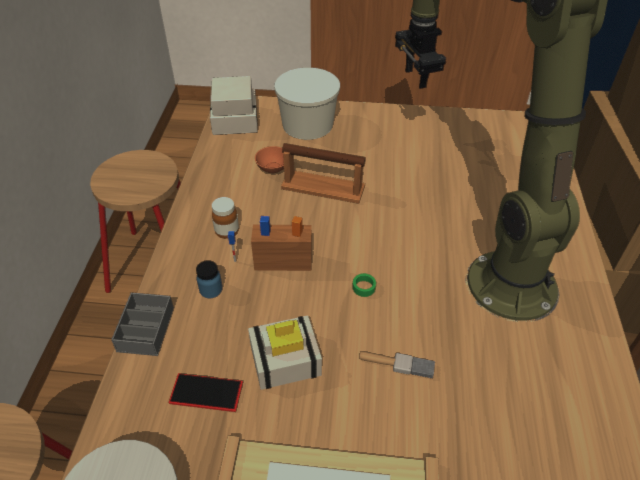

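Two blue-handled rods are visible. One is in the stand (scene 336,253; side 265,226). A smaller one stands beside it (scene 364,292; side 232,238). The larger one in the stand, next to the orange handle, fits the description. I'll confirm that in one mosaic crop and measure the other objects.

```bash
python3 - <<'E'
from h import *
import pickle
d=pickle.load(open("im0.pkl","rb"))
A=d["scene"]["color"];B=d["side"]["color"]
rs=lambda c:cv2.resize(c,(400,300),interpolation=cv2.INTER_CUBIC)
m=np.vstack([np.hstack([rs(A[205:325,280:440]),rs(A[180:255,365:465])]),np.hstack([rs(B[200:275,220:320]),rs(B[130:205,260:360] if 0 else B[310:391,235:343])])])
cv2.imwrite("pics/crop.png",m)
r={"yellow":((22,150,90),(34,255,255)),"blue":((108,140,60),(130,255,255)),"orange":((5,215,120),(14,255,255))}
for n in d:
    h=cv2.cvtColor(d[n]["color"],cv2.COLOR_BGR2HSV)
    for k,(lo,hi) in r.items():
        _,_,st,c=cv2.connectedComponentsWithStats(cv2.inRange(h,lo,hi))
        for s,q in zip(st[1:],c[1:]):
            if s[4]>25 and 210<q[0]<450 and q[1]>180: print(n,k,s,q.round(1))
E
```

```text
scene yellow [404 186  14   6  43] [410.7 188.4]
scene yellow [393 191  11  12  47] [398.8 196.7]
scene yellow [407 195  19  15 135] [415.8 202.8]
scene blue [332 244   9   5  28] [335.9 245.6]
side yellow [267 321  36  35 935] [284.8 337.4]
side blue [260 217   9  18 141] [264.6 225.3]
side blue [228 232   6  12  58] [231.  237.2]
```

View pics/crop.png

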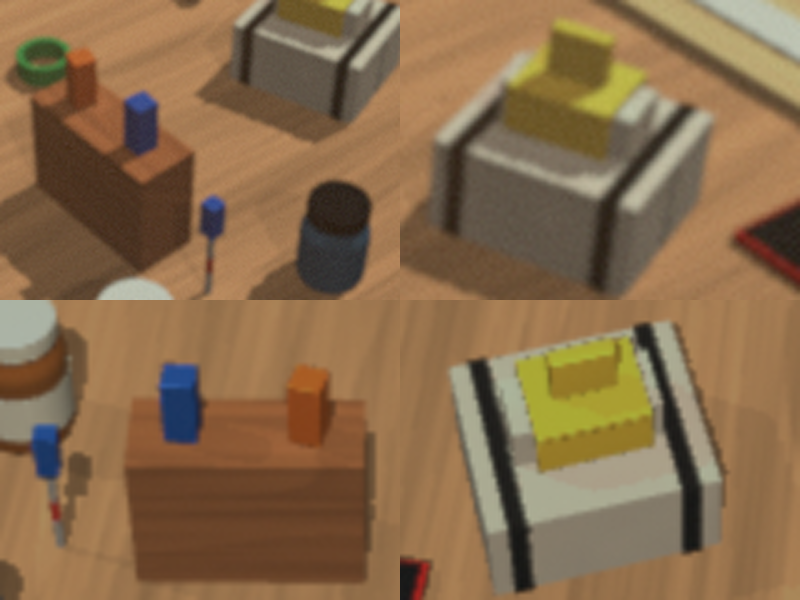

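The crop confirms it. The rod in the stand has the full-size handle, and the free-standing one is clearly smaller. The cap's fin tops are at about scene (410,188) and side (284,325). Next I'll get rough positions by casting rays.

```bash
python3 - <<'E'
from h import *
import pickle
d=pickle.load(open("im0.pkl","rb"));S=d["side"];C=d["scene"]
f=lambda x,y:((x-400)/3.704+235,(y-300)/3.704+310)
g=lambda x,y:(x/4+220,(y-300)/4+200)
for n,p,z in[("mould TL",f(450,368),.07),("TR",f(672,322),.07),("BR",f(720,487),.07),("BL",f(490,535),.07),("fin front L",f(549,360),.142),("fin R",f(617,345),.142),
 ("plate BL",f(538,437),.107),("plate BR",f(654,412),.107),("plate TL",f(517,363),.107),("stand TL",g(133,400),.11),("stand TR",g(366,400),.11),("BR",g(366,465),.11),("BL",g(127,468),.11),
 ("rod FL",g(163,380),.16),("rod FR",g(197,380),.16),("rod BL",g(166,366),.16),("rodBR",g(197,365),.16),("bar L",(284,149),.135),("bar R",(364,158),.135)]:
    print(n,np.round(onz(S,*p,z),4))
for n,p,z in[("barL",(165,252),.135),("barR",(190,327),.135),("fin top",(410,188),.142)]: print("scene",n,np.round(onz(C,*p,z),4))
E
```

```text
mould TL [0.6283 0.2563 0.07  ]
TR [0.4973 0.2073 0.07  ]
BR [0.456  0.3222 0.07  ]
BL [0.5842 0.3682 0.07  ]
fin front L [0.5577 0.2941 0.142 ]
fin R [0.5204 0.2795 0.142 ]
plate BL [0.5613 0.3235 0.107 ]
plate BR [0.497  0.2994 0.107 ]
plate TL [0.5817 0.2739 0.107 ]
stand TL [ 0.6663 -0.0326  0.11  ]
stand TR [ 0.5183 -0.0483  0.11  ]
BR [0.512  0.0086 0.11  ]
BL [0.6593 0.0269 0.11  ]
rod FL [ 0.6383 -0.0025  0.16  ]
rod FR [ 0.6176 -0.0047  0.16  ]
rod BL [ 0.6386 -0.0149  0.16  ]
rodBR [ 0.6197 -0.0178  0.16  ]
bar L [ 0.6271 -0.3204  0.135 ]
bar R [ 0.3984 -0.3031  0.135 ]
scene barL [ 0.4135 -0.3004  0.135 ]
scene barR [ 0.6402 -0.3388  0.135 ]
scene fin top [0.5436 0.2817 0.142 ]
```

```bash
cat >> h.py <<'E'
def go(x,y,z,yaw,n=1):
    "slide (mm) and turn to a tool-down pose, yaw (deg) = heading of tool x"
    s=ctrl.get_state(); M=R.from_rotvec(s["tool_rot"]); p=np.array([x,y,z])-s["position"]
    T=R.from_euler("z",yaw,degrees=True)*R.from_euler("x",180,degrees=True)
    h=M.as_matrix()[:,0]
    print("t",round(s["time"],2),"at",s["position"].round(4),"yaw",round(np.degrees(np.arctan2(h[1],h[0])),2),"F",np.round(s["ft_force"],1),"grip",round(s["grip_width"],3),round(s["grip_force"],1))
    print("slide",(M.inv().apply(p)*1000/n).round(1).tolist(),"rot",(M.inv()*T).as_rotvec().round(4).tolist(),"dist",round(np.linalg.norm(p)*1000))
def wray(im,u,v):
    T=np.array(im["pose"]); a=np.array([u-im["cx"],v-im["cy"]]); r=np.hypot(*a); th=r/im["fx"]
    c=np.r_[a/max(r,1e-9)*np.sin(th),np.cos(th)]; return T[:3,3],T[:3,:3]@c
def wonz(im,u,v,z):
    o,d=wray(im,u,v); return o+d*(z-o[2])/d[2]
E
python3 -c "
from h import *
go(.518,-.313,.32,24.1,2)"
```

```text
t 0.1 at [ 0.2653 -0.5929  0.2436] yaw 24.11 F [-0.1  0.9  0.3] grip 1.005 0.0
slide [172.5, -76.2, -38.1] rot [-0.0017, 0.0001, 0.0002] dist 385
```

>>> {"api": "send_rows", "payload": {
  "motion": [
    {"claw": 1,"slide": [43,-19,-10],"delta_rot": [0,0,0]},
    {"claw": 1,"slide": [86,-38,-20],"delta_rot": [0,0,0]},
    {"claw": 1,"slide": [129,-57,-29],"delta_rot": [0,0,0]},
    {"claw": 1,"slide": [172,-76,-38],"delta_rot": [0,0,0]},
    {"claw": 1,"slide": [172,-76,-38],"delta_rot": [0,0,0]}
  ]
}}

```text
time: 0.6
position: [0.3988, -0.4466, 0.2841]
tool_rot: [-3.067, -0.676, -0.009]
ft_force: [0.5, -0.0, -1.5]
grip_width: 1.001
grip_force: 0.0
```

>>> {"api": "send_rows", "payload": {
  "motion": [
    {"claw": 1,"slide": [43,-19,-10],"delta_rot": [0,0,0]},
    {"claw": 1,"slide": [86,-38,-20],"delta_rot": [0,0,0]},
    {"claw": 1,"slide": [129,-57,-29],"delta_rot": [0,0,0]},
    {"claw": 1,"slide": [172,-76,-38],"delta_rot": [0,0,0]},
    {"claw": 1,"slide": [172,-76,-38],"delta_rot": [0,0,0]}
  ]
}}

```text
time: 1.1
position: [0.5231, -0.3058, 0.3216]
tool_rot: [-3.065, -0.676, -0.008]
ft_force: [0.3, 0.2, 0.5]
grip_width: 0.998
grip_force: 0.0
```

```bash
python3 - <<'E'
from h import *
import pickle
go(.6,-.007,.34,24.1,2)
im=ctrl.get_image("wrist");pickle.dump(im,open("wrail.pkl","wb"));cv2.imwrite("pics/wrail.png",im["color"]);print(np.round(im["pose"],3).tolist(),im["fx"],im["cx"],im["cy"])
E
```

```text
t 1.1 at [ 0.5231 -0.3058  0.3216] yaw 24.87 F [0.3 0.2 0.5] grip 0.998 0.0
slide [97.8, -119.4, -8.5] rot [-0.0015, -0.0057, 0.0134] dist 309
[[0.421, -0.875, -0.241, 0.59], [-0.907, -0.406, -0.109, -0.274], [-0.003, 0.264, -0.965, 0.463], [0.0, 0.0, 0.0, 1.0]] 371.64829954431775 323.4193220607728 237.95499089507516
```

View pics/wrail.png

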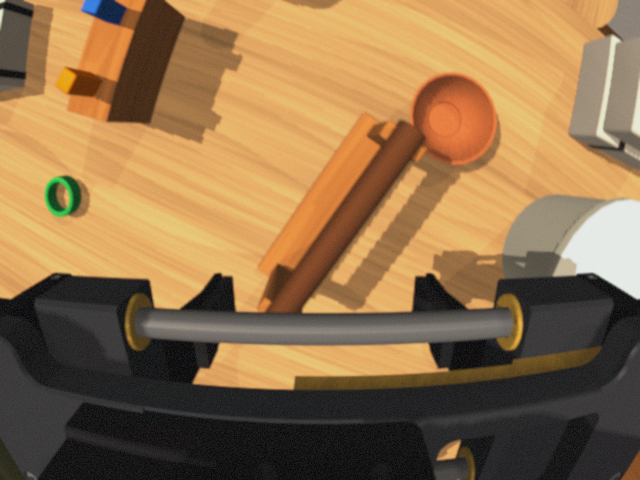

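The wrist view shows the bar from about (412,130) at its far end to (280,312) near the fingers, with the blue handle top at (103,8). Next I'll segment the bar's centreline.

```bash
python3 - <<'E'
from h import *
im=ctrl.get_image("wrist"); h=cv2.cvtColor(im["color"],cv2.COLOR_BGR2HSV)
print(h[200,325:385:4].tolist())
m=cv2.inRange(h,(0,60,20),(12,255,125)); 
P=[];
for v in range(150,272,4):
    u=np.where(m[v,270:430])[0]+270
    if len(u)==0: continue
    runs=np.split(u,np.where(np.diff(u)>2)[0]+1); r=max(runs,key=len)
    if 15<len(r)<50: P.append([(r[0]+r[-1])/2,v,len(r)])
P=np.array(P);print(P[::4])
W=np.array([wonz(im,u,v,.125) for u,v,_ in P])
c=W.mean(0);_,_,V=np.linalg.svd(W-c);dd=V[0]*np.sign(V[0][0]);print(c,np.degrees(np.arctan2(dd[1],dd[0])),np.abs((W-c)@V[1]).max())
# far end on the bar axis
for q in[(413,128)]: print(wonz(im,*q,.13))
go(.6,-.007,.34,24.1,2)
E
```

```text
[[13, 185, 216], [13, 183, 213], [13, 187, 214], [12, 169, 110], [10, 153, 115], [12, 176, 122], [10, 164, 134], [11, 181, 137], [10, 171, 127], [11, 174, 119], [11, 165, 113], [11, 175, 92], [13, 154, 91], [15, 144, 142], [15, 140, 167]]
[[400.5 154.   16. ]
 [364.5 202.   18. ]]
[ 0.55371926 -0.33761274  0.125     ] -10.178876008417435 0.0008729609070940397
[ 0.63037803 -0.34629622  0.13      ]
t 1.2 at [ 0.5182 -0.3127  0.3202] yaw 24.31 F [-0.6 -1.4  0.1] grip 1.003 0.0
slide [100.2, -122.5, -9.9] rot [-0.0002, 0.0004, 0.0037] dist 317
```

```bash
python3 - <<'E'
from h import *
im=ctrl.get_image("wrist"); h=cv2.cvtColor(im["color"],cv2.COLOR_BGR2HSV)
m=cv2.inRange(h,(0,90,10),(14,255,155)); m=cv2.morphologyEx(m,cv2.MORPH_CLOSE,np.ones((3,3)))
P=[]
for v in range(150,272,3):
    u=np.where(m[v,270:430])[0]+270
    if len(u)==0: continue
    r=max(np.split(u,np.where(np.diff(u)>2)[0]+1),key=len)
    P.append([r[0],r[-1],v,len(r)])
P=np.array(P);print(P[::3].tolist())
P=P[np.abs(P[:,3]-np.median(P[:,3]))<5]
for k in(0,1):
    W=np.array([wonz(im,p[k],p[2],.125) for p in P]);c=W.mean(0);_,_,V=np.linalg.svd(W-c);dd=V[0]*np.sign(V[0][0]);print(len(P),c.round(4),np.degrees(np.arctan2(dd[1],dd[0])))
W=np.array([wonz(im,(p[0]+p[1])/2,p[2],.125) for p in P]);c=W.mean(0);_,_,V=np.linalg.svd(W-c);dd=V[0]*np.sign(V[0][0]);print("axis",c.round(4),np.degrees(np.arctan2(dd[1],dd[0])), "at x=.52:",c+dd*(.52-c[0])/dd[0])
go(.6,-.007,.34,24.1,2)
E
```

```text
[[365, 409, 150, 45], [359, 404, 159, 46], [353, 398, 168, 46], [347, 386, 177, 40], [340, 383, 186, 44], [334, 378, 195, 45], [328, 371, 204, 44], [322, 365, 213, 44], [316, 354, 222, 39], [310, 348, 231, 39], [303, 344, 240, 42], [297, 335, 249, 39], [291, 331, 258, 41], [270, 323, 267, 54]]
37 [ 0.5311 -0.3099  0.125 ] -9.626517438141374
37 [ 0.5472 -0.3449  0.125 ] -10.458246290075774
axis [ 0.5391 -0.3273  0.125 ] -9.972170577779583 at x=.52: [ 0.52       -0.32398864  0.125     ]
t 1.25 at [ 0.5169 -0.3145  0.32  ] yaw 24.12 F [-0.6 -1.6 -0.6] grip 0.998 0.0
slide [100.7, -123.3, -10.1] rot [-0.0002, 0.0014, 0.0004] dist 319
```

```bash
python3 - <<'E'
from h import *
import pickle
d=pickle.load(open("im0.pkl","rb"))
N=[]
for n,(x0,y0,x1,y1) in {"side":(278,142,368,168),"scene":(152,245,205,335)}.items():
    im=d[n];h=cv2.cvtColor(im["color"][y0:y1,x0:x1],cv2.COLOR_BGR2HSV)
    m=cv2.inRange(h,(0,60,0),(14,255,105) if n=="side" else (14,255,95))
    nn,lab,st,_=cv2.connectedComponentsWithStats(m);k=1+np.argmax(st[1:,4]);m=(lab==k).astype(np.uint8)
    cv2.imwrite(f"pics/m_{n}.png",np.hstack([cv2.resize(im["color"][y0:y1,x0:x1],None,fx=4,fy=4),cv2.cvtColor(cv2.resize(m*255,None,fx=4,fy=4),cv2.COLOR_GRAY2BGR)]))
    r=cv2.minAreaRect(np.argwhere(m)[:,::-1].astype(np.float32));b=cv2.boxPoints(r)+[x0,y0];print(n,st[k],r[1],b.round(1).tolist())
a=[cv2.imread(f"pics/m_{n}.png") for n in("side","scene")]
w=np.zeros((600,800,3),np.uint8);w[:a[0].shape[0],:a[0].shape[1]]=a[0];w[120:120+a[1].shape[0],:a[1].shape[1]]=a[1];cv2.imwrite("pics/bar.png",w)
E
```

```text
side [  4   1  83  25 906] (24.0, 82.0) [[282.0, 143.0], [364.0, 143.0], [364.0, 167.0], [282.0, 167.0]]
scene [   5    4   44   86 1426] (93.50151062011719, 22.669071197509766) [[148.5, 253.1], [169.8, 245.5], [201.3, 333.5], [179.9, 341.2]]
```

View pics/bar.png

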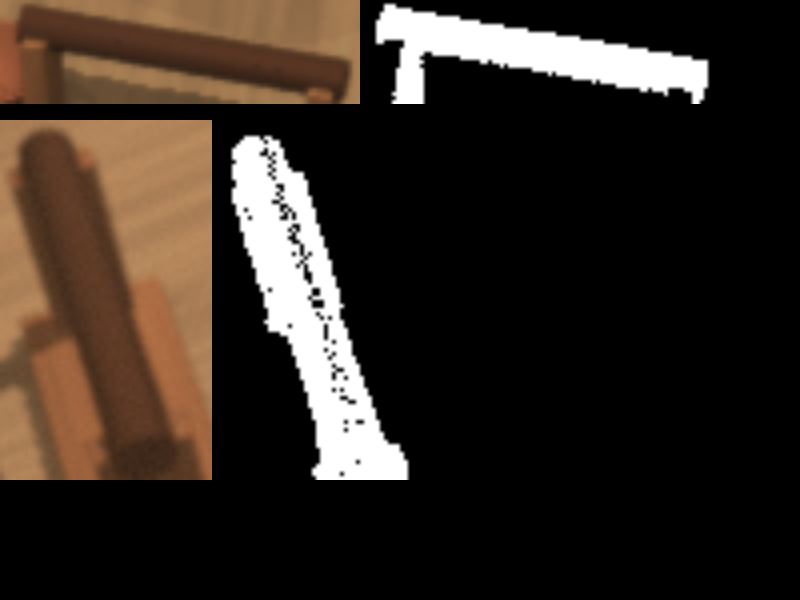

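The bar's axis runs in the side view from (283.5,147.5) to (364.7,160.7), and in the scene view through (164,256) and (187.5,327).

```bash
python3 - <<'E'
from h import *
import pickle
d=pickle.load(open("im0.pkl","rb"))
for n,a,b in(("side",(283.5,147.5),(364.7,160.7)),("scene",(187.5,327),(164,256))):
    A,B=onz(d[n],*a,.125),onz(d[n],*b,.125);v=A-B;print(n,A.round(4),B.round(4),"ang",np.degrees(np.arctan2(v[1],v[0])),"len",np.linalg.norm(v),"at .52",B+v*(.52-B[0])/v[0],"mid",(A+B)/2)
E
```

```text
side [ 0.6318 -0.34    0.125 ] [ 0.3959 -0.3038  0.125 ] ang -8.726374270560928 len 0.23869905344609 at .52 [ 0.52       -0.32288168  0.125     ] mid [ 0.51382272 -0.32193351  0.125     ]
scene [ 0.6283 -0.3407  0.125 ] [ 0.4123 -0.3045  0.125 ] ang -9.499137121377403 len 0.21909233510895493 at .52 [ 0.52     -0.322546  0.125   ] mid [ 0.52030179 -0.3225965   0.125     ]
```

>>> {"api": "send_rows", "payload": {
  "motion": [
    {"claw": 1,"slide": [17,-43,-10],"delta_rot": [0,0,0]},
    {"claw": 1,"slide": [35,-86,-20],"delta_rot": [0,0,0]},
    {"claw": 1,"slide": [52,-129,-30],"delta_rot": [0,0,0]},
    {"claw": 1,"slide": [70,-172,-40],"delta_rot": [0,0,0]},
    {"claw": 1,"slide": [87,-215,-40],"delta_rot": [0,0,0]}
  ]
}}

```text
time: 1.75
position: [0.5086, -0.0828, 0.3617]
tool_rot: [3.072, 0.65, 0.003]
ft_force: [0.9, -0.4, -0.2]
grip_width: 0.999
grip_force: 0.0
```

>>> {"api": "send_rows", "payload": {
  "motion": [
    {"claw": 1,"slide": [17,-43,0],"delta_rot": [0,0,0]},
    {"claw": 1,"slide": [35,-86,0],"delta_rot": [0,0,0]},
    {"claw": 1,"slide": [52,-129,0],"delta_rot": [0,0,0]},
    {"claw": 1,"slide": [70,-172,0],"delta_rot": [0,0,0]},
    {"claw": 1,"slide": [87,-215,0],"delta_rot": [0,0,0]}
  ]
}}

```text
time: 2.25
position: [0.5007, 0.1488, 0.3603]
tool_rot: [3.073, 0.649, -0.0]
ft_force: [1.2, -0.1, -0.0]
grip_width: 0.995
grip_force: 0.0
```

>>> {"api": "send_rows", "payload": {
  "motion": [
    {"claw": 1,"slide": [0,0,0],"delta_rot": [0,0,0]},
    {"claw": 1,"slide": [0,0,0],"delta_rot": [0,0,0]}
  ]
}}

```text
time: 2.45
position: [0.5006, 0.1486, 0.3601]
tool_rot: [3.071, 0.656, -0.001]
ft_force: [0.4, -0.9, 0.3]
grip_width: 1.0
grip_force: 0.0
```

```bash
python3 - <<'E'
from h import *
import pickle
go(.5415,.2885,.24,20.5)
im=ctrl.get_image("wrist");pickle.dump(im,open("w2.pkl","wb"));cv2.imwrite("pics/w2.png",im["color"])
E
```

```text
t 2.45 at [0.5006 0.1486 0.3601] yaw 24.1 F [ 0.4 -0.9  0.3] grip 1.0 0.0
slide [94.6, -111.1, 119.9] rot [0.0008, 0.001, 0.0628] dist 189
```

View pics/w2.png

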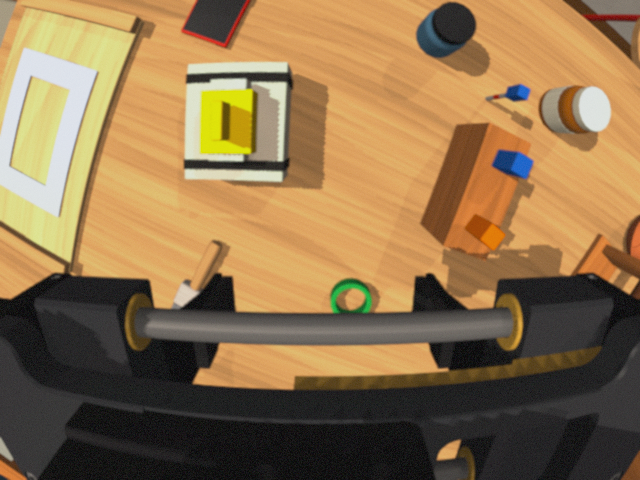

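The wrist view shows the cap around (228,122), the mould spanning (185-292, 63-181), the blue handle at (513,163), the orange one at (486,232), and the small look-alike at (517,93). I'll enlarge the cap and rod for exact corners.

```bash
python3 - <<'E'
from h import *
import pickle
im=pickle.load(open("w2.pkl","rb"));c=im["color"]
a=cv2.resize(c[55:190,175:300],(500,540));b=cv2.resize(c[120:270,415:540],None,fx=2.4,fy=2.4)
w=np.zeros((540,800,3),np.uint8);w[:,:500]=a;w[:360,500:]=b;cv2.imwrite("pics/w2c.png",w)
E
```

```text
(no output)
```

View pics/w2c.png

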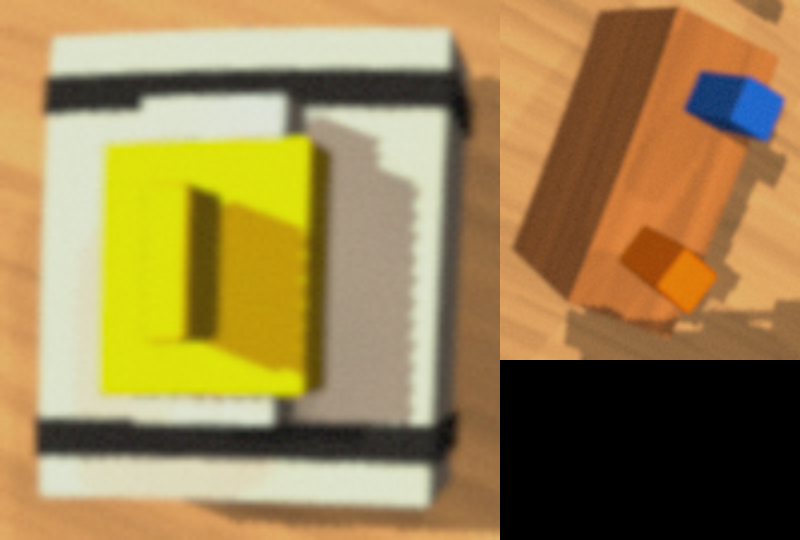

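```bash
python3 - <<'E'
from h import *
import pickle
im=pickle.load(open("w2.pkl","rb"))
f=lambda p:(p[0]/4+175,p[1]/4+55); g=lambda p:((p[0]-500)/2.4+415,p[1]/2.4+120)
def box(n,P,k,z):
    W=np.array([wonz(im,*k(p),z)[:2] for p in P]);
    e=W-np.roll(W,-1,0);print(n,"centre",W.mean(0).round(4),"sides",np.linalg.norm(e,axis=1).round(4),"ang",(np.degrees(np.arctan2(e[:,1],e[:,0]))%90).round(1))
box("plate",[(106,143),(310,136),(303,395),(101,393)],f,.107)
box("mould",[(52,36),(452,28),(432,504),(40,494)],f,.07)
box("fin",[(145,184),(188,185),(187,342),(145,342)],f,.142)
box("rod",[(743,77),(784,96),(770,140),(727,126)],g,.16)
box("spare",[(684,247),(717,272),(690,314),(655,290)],g,.16)
box("stand",[(683,8),(777,58),(672,333),(570,302)],g,.11)
go(.54,.2885,.24,20.5)
E
```

```text
plate centre [0.5431 0.283 ] sides [0.0568 0.0697 0.057  0.0688] ang [22.1 21.8 21.3 21.7]
mould centre [0.5454 0.284 ] sides [0.1209 0.1398 0.1213 0.1401] ang [21.1 21.4 21.2 21.2]
fin centre [0.5426 0.2828] sides [0.0111 0.0389 0.0109 0.0394] ang [18.8 22.7 21.3 23. ]
rod centre [ 0.6321 -0.0104] sides [0.0225 0.0201 0.0228 0.022 ] ang [ 7.4  7.8 12.2  7.2]
spare centre [ 0.5532 -0.0166] sides [0.0208 0.0217 0.0214 0.0221] ang [82.7 84.  83.8 82.3]
stand centre [ 0.5938 -0.0159] sides [0.0569 0.1457 0.0589 0.1493] ang [4.4 5.9 8.  5.2]
t 2.5 at [0.501  0.1472 0.36  ] yaw 23.94 F [-0.5 -1.   0.6] grip 1.001 0.0
slide [93.1, -113.5, 119.8] rot [0.001, 0.0012, 0.0601] dist 189
```

```bash
python3 -c "
from h import *
go(.543,.283,.19,21.3)"
```

```text
t 2.5 at [0.501  0.1472 0.36  ] yaw 23.94 F [-0.5 -1.   0.6] grip 1.001 0.0
slide [93.7, -107.3, 169.8] rot [0.001, 0.0012, 0.0461] dist 222
```

>>> {"api": "send_rows", "payload": {
  "motion": [
    {"claw": 0.2,"slide": [23,-27,42],"delta_rot": [0,0,0.046]},
    {"claw": 0,"slide": [47,-54,84],"delta_rot": [0,0,0.046]},
    {"claw": -0.1,"slide": [70,-80,126],"delta_rot": [0.001,0.001,0.046]},
    {"claw": -0.1,"slide": [94,-107,165],"delta_rot": [0.001,0.001,0.046]},
    {"claw": -0.1,"slide": [94,-107,170],"delta_rot": [0.001,0.001,0.046]}
  ]
}}

```text
time: 3.0
position: [0.5423, 0.2846, 0.1859]
tool_rot: [-3.086, -0.583, 0.007]
ft_force: [0.3, -0.2, -0.6]
grip_width: 0.632
grip_force: 0.0
```

>>> {"api": "send_rows", "payload": {
  "motion": [
    {"claw": -0.1,"slide": [0,0,0],"delta_rot": [0,0,0]},
    {"claw": -0.1,"slide": [0,0,0],"delta_rot": [0,0,0]}
  ]
}}

```text
time: 3.2
position: [0.5437, 0.2829, 0.1902]
tool_rot: [3.087, 0.58, -0.0]
ft_force: [1.1, -0.7, 0.5]
grip_width: 0.484
grip_force: 0.0
```

```bash
python3 -c "
from h import *
go(.543,.283,.135,21.3)"
```

```text
t 3.2 at [0.5437 0.2829 0.1902] yaw 21.28 F [ 1.1 -0.7  0.5] grip 0.484 0.0
slide [-0.6, -0.4, 55.2] rot [0.0003, 0.0003, -0.0003] dist 55
```

>>> {"api": "send_rows", "payload": {
  "motion": [
    {"claw": -0.1,"slide": [-1,0,20],"delta_rot": [0,0,0]},
    {"claw": -0.1,"slide": [-1,0,40],"delta_rot": [0,0,0]},
    {"claw": -0.1,"slide": [-1,0,55],"delta_rot": [0,0,0]},
    {"claw": -0.1,"slide": [-1,0,55],"delta_rot": [0,0,0]},
    {"claw": -1,"slide": [-1,0,55],"delta_rot": [0,0,0]}
  ],
  "grip_force": 25
}}

```text
time: 3.7
position: [0.5426, 0.2845, 0.1366]
tool_rot: [-3.086, -0.583, -0.003]
ft_force: [0.5, 0.6, 0.6]
grip_width: 0.416
grip_force: 0.0
```

>>> {"api": "send_rows", "payload": {
  "motion": [
    {"claw": -1,"slide": [0,0,0],"delta_rot": [0,0,0]},
    {"claw": -1,"slide": [0,0,0],"delta_rot": [0,0,0]},
    {"claw": -1,"slide": [0,0,0],"delta_rot": [0,0,0]},
    {"claw": -1,"slide": [0,0,0],"delta_rot": [0,0,0]},
    {"claw": -1,"slide": [0,0,0],"delta_rot": [0,0,0]}
  ]
}}

```text
time: 4.2
position: [0.5421, 0.2853, 0.1362]
tool_rot: [-3.086, -0.585, -0.003]
ft_force: [0.7, -0.6, 2.0]
grip_width: 0.133
grip_force: 25.0
```

>>> {"api": "send_rows", "payload": {
  "motion": [
    {"claw": -1,"slide": [0,0,-5],"delta_rot": [0,0,0]},
    {"claw": -1,"slide": [0,0,-15],"delta_rot": [0,0,0]},
    {"claw": -1,"slide": [0,0,-35],"delta_rot": [0,0,0]},
    {"claw": -1,"slide": [0,0,-65],"delta_rot": [0,0,0]},
    {"claw": -1,"slide": [0,0,-105],"delta_rot": [0,0,0]}
  ]
}}

```text
time: 4.7
position: [0.5406, 0.2846, 0.2405]
tool_rot: [-3.086, -0.586, 0.004]
ft_force: [0.1, 0.7, 0.3]
grip_width: 0.134
grip_force: 25.0
```

>>> {"api": "send_rows", "payload": {
  "motion": [
    {"claw": -1,"slide": [0,0,-40],"delta_rot": [0,0,0]},
    {"claw": -1,"slide": [0,0,-80],"delta_rot": [0,0,0]},
    {"claw": -1,"slide": [0,0,-100],"delta_rot": [0,0,0]},
    {"claw": -1,"slide": [0,0,-100],"delta_rot": [0,0,0]},
    {"claw": -1,"slide": [0,0,-100],"delta_rot": [0,0,0]}
  ]
}}

```text
time: 5.2
position: [0.5414, 0.2851, 0.3404]
tool_rot: [-3.085, -0.586, -0.001]
ft_force: [0.4, 0.1, -2.4]
grip_width: 0.14
grip_force: 25.0
```

```bash
python3 -c "
from h import *
import pickle
go(.52,-.323,.34,-9.2,3)
d={n:ctrl.get_image(n) for n in('scene','side','wrist')}
pickle.dump(d,open('im1.pkl','wb'))
w=np.zeros((600,800,3),np.uint8)
w[:300,:400]=cv2.resize(d['scene']['color'][120:270,330:530],(400,300));w[:300,400:]=cv2.resize(d['side']['color'][240:400,200:400],(400,300))
w[300:,:400]=cv2.resize(d['wrist']['color'],(400,300));cv2.imwrite('pics/lift.png',w)
"
```

```text
t 5.2 at [0.5414 0.2851 0.3404] yaw 21.5 F [ 0.4  0.1 -2.4] grip 0.14 25.0
slide [-80.9, 186.0, -0.1] rot [-0.0011, -0.0007, 0.5357] dist 609
```

View pics/lift.png

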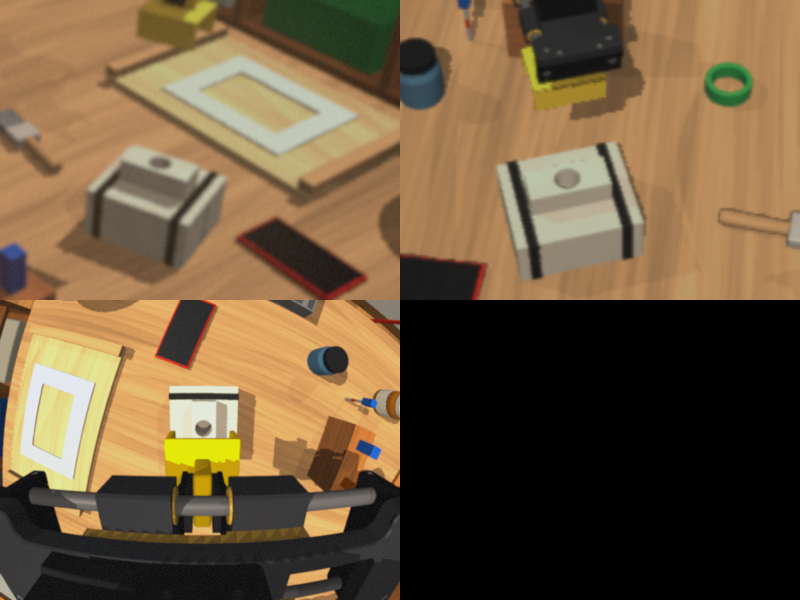

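The cap is held (opening 0.14, about 12 mm) and the hole is uncovered: scene (411,202), side (284,335), wrist (326,205). I'll refine the hole position while carrying the cap across to the rail.

>>> {"api": "send_rows", "payload": {
  "motion": [
    {"claw": -1,"slide": [-16,37,0],"delta_rot": [0,0,0]},
    {"claw": -1,"slide": [-32,74,0],"delta_rot": [0,0,0]},
    {"claw": -1,"slide": [-48,111,0],"delta_rot": [0,0,0]},
    {"claw": -1,"slide": [-64,148,0],"delta_rot": [0,0,0]},
    {"claw": -1,"slide": [-81,186,0],"delta_rot": [0,0,0]}
  ]
}}

```text
time: 5.85
position: [0.5335, 0.0806, 0.3389]
tool_rot: [-3.085, -0.585, 0.002]
ft_force: [1.6, 0.1, -1.5]
grip_width: 0.135
grip_force: 25.0
```

>>> {"api": "send_rows", "payload": {
  "motion": [
    {"claw": -1,"slide": [-16,37,0],"delta_rot": [0,0,0]},
    {"claw": -1,"slide": [-32,74,0],"delta_rot": [0,0,0]},
    {"claw": -1,"slide": [-48,111,0],"delta_rot": [0,0,0]},
    {"claw": -1,"slide": [-64,148,0],"delta_rot": [0,0,0]},
    {"claw": -1,"slide": [-81,186,0],"delta_rot": [0,0,0]}
  ]
}}

```text
time: 6.35
position: [0.5262, -0.1219, 0.3388]
tool_rot: [-3.085, -0.585, 0.002]
ft_force: [0.2, 0.3, -1.4]
grip_width: 0.139
grip_force: 25.0
```

>>> {"api": "send_rows", "payload": {
  "motion": [
    {"claw": -1,"slide": [-16,37,0],"delta_rot": [0,0,0.1]},
    {"claw": -1,"slide": [-32,74,0],"delta_rot": [0,0,0.2]},
    {"claw": -1,"slide": [-48,111,0],"delta_rot": [0,0,0.3]},
    {"claw": -1,"slide": [-64,148,0],"delta_rot": [0,0,0.42]},
    {"claw": -1,"slide": [-81,186,0],"delta_rot": [0,0,0.536]}
  ]
}}

```text
time: 6.85
position: [0.5192, -0.3244, 0.3382]
tool_rot: [-3.128, 0.26, 0.003]
ft_force: [0.5, 0.2, -1.0]
grip_width: 0.135
grip_force: 25.0
```

>>> {"api": "send_rows", "payload": {
  "motion": [
    {"claw": -1,"slide": [0,0,0],"delta_rot": [0,0,0]},
    {"claw": -1,"slide": [0,0,0],"delta_rot": [0,0,0]},
    {"claw": -1,"slide": [0,0,0],"delta_rot": [0,0,0]}
  ]
}}

```text
time: 7.15
position: [0.5201, -0.3216, 0.3389]
tool_rot: [-3.129, 0.249, 0.001]
ft_force: [0.7, -0.5, -0.4]
grip_width: 0.134
grip_force: 25.0
```

```bash
python3 - <<'E'
from h import *
import pickle
go(.52,-.323,.2,-9.2)
d=pickle.load(open("im1.pkl","rb"))
for n,(u,v) in {"scene":(411,201.5),"side":(284,335),"wrist":(326,205)}.items():
    im=d[n];g=cv2.cvtColor(im["color"],cv2.COLOR_BGR2GRAY).astype(float)
    b=g[int(v)-14:int(v)+15,int(u)-16:int(u)+17]
    m=(b<(np.percentile(b,90)*.72)).astype(np.uint8);_,lab,st,c=cv2.connectedComponentsWithStats(m)
    k=lab[14,16] or 1+np.argmax(st[1:,4]); x,y,w,h_,a=st[k]
    P=(int(u)-16+x+(w-1)/2,int(v)-14+y+(h_-1)/2)
    print(n,st[k],P,(wonz if n=="wrist" else onz)(im,*P,.102).round(4))
E
```

```text
t 7.15 at [ 0.5201 -0.3216  0.3389] yaw -9.09 F [ 0.7 -0.5 -0.4] grip 0.134 25.0
slide [0.2, 1.9, 138.9] rot [-0.003, 0.0008, 0.0018] dist 139
scene [10 12 10  5 43] (np.float64(409.5), np.float64(201.0)) [0.5439 0.2855 0.102 ]
side [ 9 11  8  8 27] (np.float64(280.5), np.float64(335.5)) [0.5489 0.2893 0.102 ]
wrist [  2   2  27  26 525] (np.float64(325.0), np.float64(205.5)) [0.5446 0.2857 0.102 ]
```

>>> {"api": "send_rows", "payload": {
  "motion": [
    {"claw": -1,"slide": [0,2,40],"delta_rot": [0,0,0]},
    {"claw": -1,"slide": [0,2,80],"delta_rot": [0,0,0]},
    {"claw": -1,"slide": [0,2,115],"delta_rot": [0,0,0]},
    {"claw": -1,"slide": [0,2,130],"delta_rot": [0,0,0]},
    {"claw": -1,"slide": [0,2,130],"delta_rot": [0,0,0]}
  ]
}}

```text
time: 7.65
position: [0.5187, -0.3231, 0.2076]
tool_rot: [-3.128, 0.249, 0.005]
ft_force: [-0.4, 0.1, -1.3]
grip_width: 0.135
grip_force: 25.0
```

```bash
python3 - <<'E'
from h import *
import pickle
go(.52,-.323,.175,-9.2)
d={n:ctrl.get_image(n) for n in('scene','side')}
w=np.hstack([cv2.resize(d['scene']['color'][190:370,120:280],(400,450)),cv2.resize(d['side']['color'][90:225,260:380],(400,450))]);cv2.imwrite('pics/hang.png',w)
E
```

```text
t 7.65 at [ 0.5187 -0.3231  0.2076] yaw -9.11 F [-0.4  0.1 -1.3] grip 0.135 25.0
slide [1.3, -0.2, 32.6] rot [-0.0034, 0.0037, 0.0016] dist 33
```

View pics/hang.png

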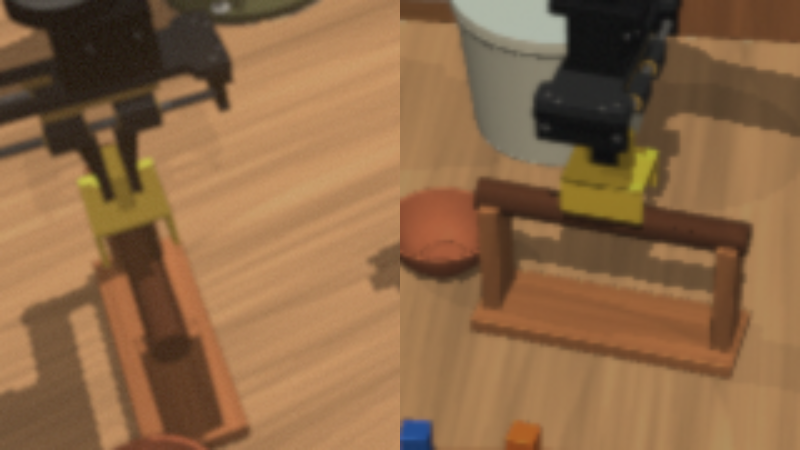

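The cap is astride the bar. In the scene crop its walls lie on both sides of it. I'll lower it and release.

>>> {"api": "send_rows", "payload": {
  "motion": [
    {"claw": -1,"slide": [1,0,12],"delta_rot": [0,0,0]},
    {"claw": -1,"slide": [1,0,22],"delta_rot": [0,0,0]},
    {"claw": -1,"slide": [1,0,28],"delta_rot": [0,0,0]},
    {"claw": -1,"slide": [1,0,31],"delta_rot": [0,0,0]},
    {"claw": -1,"slide": [1,0,32],"delta_rot": [0,0,0]}
  ]
}}

```text
time: 8.25
position: [0.5203, -0.3251, 0.1772]
tool_rot: [-3.13, 0.253, 0.0]
ft_force: [0.9, 0.0, -1.5]
grip_width: 0.133
grip_force: 25.0
```

>>> {"api": "send_rows", "payload": {
  "motion": [
    {"claw": -1,"slide": [0,0,0],"delta_rot": [0,0,0]},
    {"claw": -1,"slide": [0,0,0],"delta_rot": [0,0,0]}
  ]
}}

```text
time: 8.45
position: [0.5208, -0.3253, 0.1781]
tool_rot: [-3.13, 0.253, -0.002]
ft_force: [-0.0, -0.6, -1.4]
grip_width: 0.135
grip_force: 25.0
```

>>> {"api": "send_rows", "payload": {
  "motion": [
    {"claw": -1,"slide": [0,0,2],"delta_rot": [0,0,0]},
    {"claw": -1,"slide": [0,0,3],"delta_rot": [0,0,0]},
    {"claw": -1,"slide": [0,0,3],"delta_rot": [0,0,0]}
  ]
}}

```text
time: 8.75
position: [0.5204, -0.3251, 0.1746]
tool_rot: [-3.13, 0.253, -0.0]
ft_force: [-0.0, 0.3, -0.4]
grip_width: 0.139
grip_force: 25.0
```

>>> {"api": "send_rows", "payload": {
  "motion": [
    {"claw": -1,"slide": [0,0,1],"delta_rot": [0,0,0]},
    {"claw": -1,"slide": [0,0,2],"delta_rot": [0,0,0]},
    {"claw": -1,"slide": [0,0,2],"delta_rot": [0,0,0]}
  ]
}}

```text
time: 9.05
position: [0.5206, -0.3252, 0.1741]
tool_rot: [-3.131, 0.253, -0.001]
ft_force: [-3.0, 1.8, 5.4]
grip_width: 0.137
grip_force: 25.0
```

Contact on the rail (+5 N). Releasing slowly.

>>> {"api": "send_rows", "payload": {
  "motion": [
    {"claw": -0.6,"slide": [0,0,0],"delta_rot": [0,0,0]},
    {"claw": -0.4,"slide": [0,0,0],"delta_rot": [0,0,0]},
    {"claw": -0.3,"slide": [0,0,0],"delta_rot": [0,0,0]},
    {"claw": -0.3,"slide": [0,0,0],"delta_rot": [0,0,0]},
    {"claw": -0.3,"slide": [0,0,0],"delta_rot": [0,0,0]}
  ]
}}

```text
time: 9.55
position: [0.5205, -0.3251, 0.1726]
tool_rot: [-3.13, 0.253, -0.0]
ft_force: [-0.3, -0.0, 0.8]
grip_width: 0.342
grip_force: 0.0
```

>>> {"api": "send_rows", "payload": {
  "motion": [
    {"claw": -0.3,"slide": [0,0,-10],"delta_rot": [0,0,0]},
    {"claw": -0.3,"slide": [0,0,-30],"delta_rot": [0,0,0]},
    {"claw": -0.3,"slide": [0,0,-65],"delta_rot": [0,0,0]},
    {"claw": -0.3,"slide": [0,0,-105],"delta_rot": [0,0,0]},
    {"claw": -0.3,"slide": [0,0,-146],"delta_rot": [0,0,0]}
  ]
}}

```text
time: 10.05
position: [0.5202, -0.3251, 0.3208]
tool_rot: [-3.13, 0.253, -0.001]
ft_force: [0.2, -0.0, 0.3]
grip_width: 0.35
grip_force: 0.0
```

```bash
python3 - <<'E'
from h import *
go(.55,-.07,.32,7.3)
d={n:ctrl.get_image(n) for n in('scene','side')}
w=np.hstack([cv2.resize(d['scene']['color'][190:370,120:280],(400,450)),cv2.resize(d['side']['color'][90:225,260:380],(400,450))]);cv2.imwrite('pics/hung.png',w)
E
```

```text
t 10.05 at [ 0.5202 -0.3251  0.3208] yaw -9.23 F [ 0.2 -0.   0.3] grip 0.35 0.0
slide [-11.5, -256.6, 1.1] rot [-0.0012, -0.0006, -0.2885] dist 257
```

View pics/hung.png

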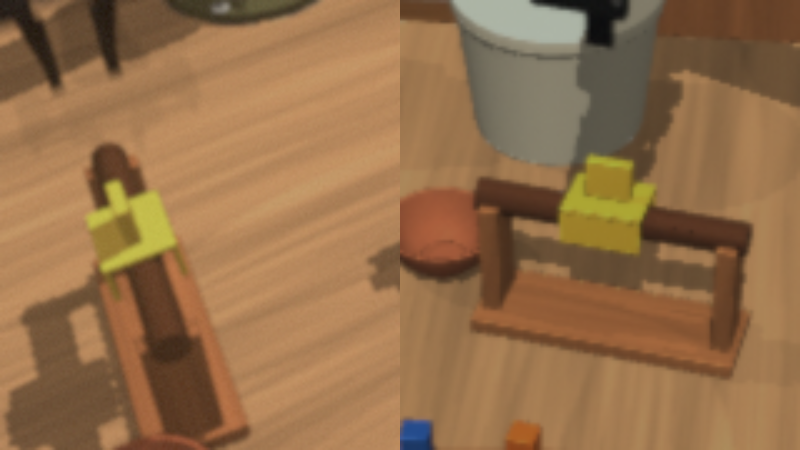

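The cap hangs squarely astride the rail with the fingers clear of it. Next is the rod. I've used my 10 views, so the remaining checks are numeric.

>>> {"api": "send_rows", "payload": {
  "motion": [
    {"claw": -0.1,"slide": [-3,-40,0],"delta_rot": [0,0,0]},
    {"claw": -0.1,"slide": [-6,-80,0],"delta_rot": [0,0,0]},
    {"claw": -0.1,"slide": [-9,-120,0],"delta_rot": [0,0,0]},
    {"claw": -0.1,"slide": [-12,-160,0],"delta_rot": [0,0,-0.1]},
    {"claw": -0.1,"slide": [-15,-200,0],"delta_rot": [0,0,-0.2]}
  ]
}}

```text
time: 10.65
position: [0.5377, -0.1238, 0.3195]
tool_rot: [-3.14, -0.067, -0.002]
ft_force: [0.7, 0.2, 0.9]
grip_width: 0.454
grip_force: 0.0
```

```bash
python3 -c "
from h import *
go(.545,-.02,.30,7.3)"
```

```text
t 10.65 at [ 0.5377 -0.1238  0.3195] yaw 2.45 F [0.7 0.2 0.9] grip 0.454 0.0
slide [11.7, -103.4, 19.6] rot [-0.0006, -0.0013, -0.0846] dist 106
```

>>> {"api": "send_rows", "payload": {
  "motion": [
    {"claw": -0.1,"slide": [4,-35,7],"delta_rot": [0,0,-0.085]},
    {"claw": -0.1,"slide": [8,-70,14],"delta_rot": [0,0,-0.085]},
    {"claw": -0.1,"slide": [12,-103,20],"delta_rot": [0,0,-0.085]},
    {"claw": -0.1,"slide": [12,-103,20],"delta_rot": [0,0,-0.085]},
    {"claw": -0.1,"slide": [12,-103,20],"delta_rot": [0,0,-0.085]}
  ]
}}

```text
time: 11.15
position: [0.5457, -0.0213, 0.2994]
tool_rot: [-3.135, -0.198, -0.001]
ft_force: [0.4, -1.5, 0.2]
grip_width: 0.451
grip_force: 0.0
```

```bash
python3 - <<'E'
from h import *
import pickle
go(.632,-.0104,.2,7)
im=ctrl.get_image("wrist");pickle.dump(im,open("w3.pkl","wb"));go(.632,-.0104,.2,7)
h=cv2.cvtColor(im["color"],cv2.COLOR_BGR2HSV)
for nm,lo,hi in(("blue",(100,140,40),(130,255,255)),("orange",(8,225,60),(16,255,255))):
    m=cv2.inRange(h,lo,hi);_,lab,st,c=cv2.connectedComponentsWithStats(m)
    for k in range(1,len(st)):
        if st[k][4]<150: continue
        V=h[...,2][lab==k]; t,_=cv2.threshold(V.reshape(-1,1),0,255,cv2.THRESH_OTSU)
        top=((lab==k)&(h[...,2]>t)).astype(np.uint8);top=cv2.morphologyEx(top,cv2.MORPH_OPEN,np.ones((3,3)))
        cs,_=cv2.findContours(top,cv2.RETR_EXTERNAL,cv2.CHAIN_APPROX_NONE);q=max(cs,key=cv2.contourArea)
        r=cv2.minAreaRect(q);b=cv2.boxPoints(r);W=np.array([wonz(im,*p,.16)[:2] for p in b]);e=W-np.roll(W,-1,0)
        print(nm,st[k],c[k].round(1),"otsu",t,"V",np.percentile(V,[10,50,90]),b.round(1).tolist(),W.mean(0).round(4),np.linalg.norm(e,axis=1).round(4),(np.degrees(np.arctan2(e[:,1],e[:,0]))%90).round(1))
E
```

```text
t 11.15 at [ 0.5457 -0.0213  0.2994] yaw 7.22 F [ 0.4 -1.5  0.2] grip 0.451 0.0
slide [86.9, 0.1, 99.5] rot [-0.0005, -0.0008, 0.0038] dist 132
t 11.2 at [ 0.5458 -0.0227  0.2994] yaw 7.08 F [-0.7 -1.5  0.3] grip 0.452 0.0
slide [87.0, -1.6, 99.5] rot [-0.0002, -0.0009, 0.0014] dist 132
blue [323  20  15  23 298] [329.4  30.4] otsu 159.0 V [ 92. 226. 229.] [[323.0, 20.0], [336.0, 20.0], [336.0, 34.0], [323.0, 34.0]] [ 0.7047 -0.0042] [0.0097 0.0115 0.0097 0.0115] [7.6 7.  7.6 7.2]
blue [312 105  29  29 720] [326.6 119.3] otsu 210.0 V [214.9 227.  229. ] [[311.6000061035156, 130.1999969482422], [314.6000061035156, 104.80000305175781], [340.3999938964844, 107.80000305175781], [337.3999938964844, 133.1999969482422]] [ 0.6332 -0.0107] [0.0193 0.0192 0.0193 0.0193] [0.5 0.5 0.8 0.5]
orange [305 198  34  41 361] [324.3 211. ] otsu 177.0 V [126. 160. 235.] [[333.0, 213.0], [335.0, 213.0], [335.0, 215.0], [333.0, 215.0]] [ 0.562 -0.026] [0.0015 0.0016 0.0015 0.0016] [7.3 7.6 7.3 7.6]
```

```bash
python3 - <<'E'
from h import *
import pickle
im=pickle.load(open("w3.pkl","rb"));h=cv2.cvtColor(im["color"],cv2.COLOR_BGR2HSV)
m=cv2.inRange(h,(100,140,40),(130,255,255))
for v in range(103,136,2):
    print(v,"".join("%4d"%(h[v,u,2] if m[v,u] else 0) for u in range(308,345,2)))
mb=cv2.inRange(h,(100,140,200),(130,255,255))
L=[];Rr=[];T=[];B=[]
for v in range(110,129):
    u=np.where(mb[v,300:350])[0]+300;L.append((u[0]-.5,v));Rr.append((u[-1]+.5,v))
for u in range(317,337):
    v=np.where(mb[95:145,u])[0]+95;T.append((u,v[0]-.5));B.append((u,v[-1]+.5))
ln=[]
for n,P in zip("LRTB",(L,Rr,T,B)):
    W=np.array([wonz(im,*p,.16)[:2] for p in P]);vx,vy,x,y=cv2.fitLine(W.astype(np.float32),cv2.DIST_HUBER,0,.001,.001).ravel();ln.append((np.array([x,y]),np.array([vx,vy])));print(n,(x,y),np.degrees(np.arctan2(vy,vx))%90)
X=lambda a,b:a[0]+a[1]*np.linalg.solve(np.c_[a[1],-b[1]],b[0]-a[0])[0]
l,r,t,b=ln;Q=np.array([X(l,t),X(r,t),X(r,b),X(l,b)]);print(Q,Q.mean(0),np.linalg.norm(Q-np.roll(Q,-1,0),axis=1))
print(np.array(im["pose"])[:3,3])
E
```

```text
103    0   0   0   0   0   0   0   0   0   0   0   0   0   0   0   0   0   0   0
105    0   0   0   0 208 204   0   0   0   0   0   0   0   0   0   0   0   0   0
107    0   0   0   0 230 229 227 228 225 224 221 220 217 210 205   0   0   0   0
109    0   0   0   0 227 230 229 230 230 228 229 229 226 223 226 224 214   0   0
111    0   0   0 217 229 229 228 227 227 228 227 228 226 228 227 224 211   0   0
113    0   0   0 221 228 230 229 229 227 229 228 227 229 226 227 226 203   0   0
115    0   0   0 222 229 228 228 228 227 228 228 227 228 228 227 227 197   0   0
117    0   0   0 226 229 228 229 228 228 228 228 225 226 227 226 224 188   0   0
119    0   0   0 227 228 229 229 228 228 229 228 229 227 226 226 224 180   0   0
121    0   0   0 226 230 229 227 228 227 228 227 227 228 226 225 222 168   0   0
123    0   0   0 228 227 227 228 225 227 227 225 227 225 226 223 220   0   0   0
125    0   0   0 229 229 227 226 228 227 227 226 228 225 225 225 218   0   0   0
127    0   0   0 228 228 228 229 226 227 229 227 227 226 227 226 216   0   0   0
129    0   0 214 227 227 228 226 226 226 226 226 227 227 226 226 209   0   0   0
131    0   0   0 192 201 210 213 219 221 224 224 224 226 224 225 205   0   0   0
133    0   0   0   0   0   0   0   0   0   0   0 185 195 206 209 175   0   0   0
135    0   0   0   0   0   0   0   0   0   0   0   0   0   0   0   0   0   0   0
L (np.float32(0.6324452), np.float32(-0.0010551555)) 2.0946572
R (np.float32(0.6325967), np.float32(-0.020631019)) 0.32840934
T (np.float32(0.64302427), np.float32(-0.008831936)) 2.0408936
B (np.float32(0.62318593), np.float32(-0.012704324)) 0.3316574
[[ 0.64273375 -0.00067885]
 [ 0.6434425  -0.02056885]
 [ 0.6232321  -0.02068469]
 [ 0.6231205  -0.00139621]] [ 0.6331322  -0.01083215] [0.01990262 0.02021072 0.01928881 0.01962638]
[ 0.6196681  -0.01095169  0.43999102]
```

```bash
python3 -c "
from h import *
go(.633,-.011,.2,1)"
```

```text
t 11.2 at [ 0.5458 -0.0227  0.2994] yaw 7.08 F [-0.7 -1.5  0.3] grip 0.452 0.0
slide [87.9, -0.9, 99.5] rot [-0.0003, -0.0009, 0.1061] dist 133
```

>>> {"api": "send_rows", "payload": {
  "motion": [
    {"claw": -0.1,"slide": [30,0,20],"delta_rot": [0,-0.001,0.106]},
    {"claw": -0.1,"slide": [60,-1,50],"delta_rot": [0,-0.001,0.106]},
    {"claw": -0.1,"slide": [88,-1,85],"delta_rot": [0,-0.001,0.106]},
    {"claw": -0.1,"slide": [88,-1,99],"delta_rot": [0,-0.001,0.106]},
    {"claw": -0.1,"slide": [88,-1,99],"delta_rot": [0,-0.001,0.106]}
  ]
}}

```text
time: 11.7
position: [0.6314, -0.0119, 0.1969]
tool_rot: [-3.14, -0.025, 0.011]
ft_force: [-0.5, 0.4, 0.0]
grip_width: 0.449
grip_force: 0.0
```

>>> {"api": "send_rows", "payload": {
  "motion": [
    {"claw": -0.1,"slide": [0,0,0],"delta_rot": [0,0,0]},
    {"claw": -0.1,"slide": [0,0,0],"delta_rot": [0,0,0]},
    {"claw": -0.1,"slide": [0,0,0],"delta_rot": [0,0,0]}
  ]
}}

```text
time: 12.0
position: [0.6335, -0.0105, 0.2026]
tool_rot: [-3.141, -0.027, -0.005]
ft_force: [0.0, -0.8, 0.8]
grip_width: 0.448
grip_force: 0.0
```

```bash
python3 -c "
from h import *
go(.633,-.011,.138,1)"
```

```text
t 12.0 at [ 0.6335 -0.0105  0.2026] yaw 0.99 F [ 0.  -0.8  0.8] grip 0.448 0.0
slide [-0.7, 0.5, 64.5] rot [-0.0002, -0.003, -0.0003] dist 65
```

>>> {"api": "send_rows", "payload": {
  "motion": [
    {"claw": -0.1,"slide": [-1,0,20],"delta_rot": [0,-0.003,0]},
    {"claw": -0.1,"slide": [-1,0,40],"delta_rot": [0,-0.003,0]},
    {"claw": -0.1,"slide": [-1,0,55],"delta_rot": [0,-0.003,0]},
    {"claw": -0.1,"slide": [-1,0,64],"delta_rot": [0,-0.003,0]},
    {"claw": -0.1,"slide": [-1,0,64],"delta_rot": [0,-0.003,0]}
  ]
}}

```text
time: 12.5
position: [0.6313, -0.0102, 0.1353]
tool_rot: [-3.14, -0.028, 0.008]
ft_force: [-0.1, -0.5, 0.2]
grip_width: 0.452
grip_force: 0.0
```

>>> {"api": "send_rows", "payload": {
  "motion": [
    {"claw": -0.1,"slide": [0,0,0],"delta_rot": [0,0,0]},
    {"claw": -0.1,"slide": [0,0,0],"delta_rot": [0,0,0]}
  ]
}}

```text
time: 12.7
position: [0.6327, -0.01, 0.1373]
tool_rot: [-3.14, -0.028, 0.003]
ft_force: [-0.3, -0.3, 1.0]
grip_width: 0.45
grip_force: 0.0
```

```bash
python3 -c "
from h import *
go(.633,-.011,.138,1)"
```

```text
t 12.7 at [ 0.6327 -0.01    0.1373] yaw 1.02 F [-0.3 -0.3  1. ] grip 0.45 0.0
slide [0.3, 1.0, -0.7] rot [-0.0011, 0.0016, 0.0004] dist 1
```

Close with a gentle force first, then firm up the grip.

>>> {"api": "send_rows", "payload": {
  "motion": [
    {"claw": -0.3,"slide": [0,1,0],"delta_rot": [0,0,0]},
    {"claw": -0.5,"slide": [0,1,0],"delta_rot": [0,0,0]},
    {"claw": -0.6,"slide": [0,1,0],"delta_rot": [0,0,0]},
    {"claw": -1,"slide": [0,1,0],"delta_rot": [0,0,0]},
    {"claw": -1,"slide": [0,1,0],"delta_rot": [0,0,0]}
  ],
  "grip_force": 10
}}

```text
time: 13.2
position: [0.6322, -0.0113, 0.1365]
tool_rot: [-3.141, -0.028, 0.005]
ft_force: [-0.4, -0.6, 1.6]
grip_width: 0.25
grip_force: 10.0
```

>>> {"api": "send_rows", "payload": {
  "motion": [
    {"claw": -1,"slide": [0,0,0],"delta_rot": [0,0,0]},
    {"claw": -1,"slide": [0,0,0],"delta_rot": [0,0,0]},
    {"claw": -1,"slide": [0,0,0],"delta_rot": [0,0,0]}
  ]
}}

```text
time: 13.5
position: [0.6322, -0.0113, 0.1365]
tool_rot: [-3.141, -0.028, 0.005]
ft_force: [-0.3, -0.4, 2.8]
grip_width: 0.254
grip_force: 10.0
```

>>> {"api": "send_rows", "payload": {
  "motion": [
    {"claw": -1,"slide": [0,0,0],"delta_rot": [0,0,0]},
    {"claw": -1,"slide": [0,0,0],"delta_rot": [0,0,0]},
    {"claw": -1,"slide": [0,0,0],"delta_rot": [0,0,0]},
    {"claw": -1,"slide": [0,0,0],"delta_rot": [0,0,0]}
  ],
  "grip_force": 40
}}

```text
time: 13.9
position: [0.6322, -0.0113, 0.1364]
tool_rot: [-3.141, -0.028, 0.005]
ft_force: [-1.4, -1.2, 3.7]
grip_width: 0.251
grip_force: 40.0
```

```bash
python3 -c "
from h import *
go(.633,-.011,.33,1)"
```

```text
t 13.9 at [ 0.6322 -0.0113  0.1364] yaw 1.01 F [-1.4 -1.2  3.7] grip 0.251 40.0
slide [0.2, -0.4, -193.6] rot [-0.0008, 0.0031, 0.0002] dist 194
```

>>> {"api": "send_rows", "payload": {
  "motion": [
    {"claw": -1,"slide": [0,0,-10],"delta_rot": [0,0,0]},
    {"claw": -1,"slide": [0,0,-25],"delta_rot": [0,0,0]},
    {"claw": -1,"slide": [0,0,-45],"delta_rot": [0,0,0]},
    {"claw": -1,"slide": [0,0,-70],"delta_rot": [0,0,0]},
    {"claw": -1,"slide": [0,0,-95],"delta_rot": [0,0,0]}
  ]
}}

```text
time: 14.4
position: [0.6321, -0.0104, 0.2327]
tool_rot: [-3.14, -0.029, 0.006]
ft_force: [0.9, -0.3, -1.3]
grip_width: 0.25
grip_force: 40.0
```

>>> {"api": "send_rows", "payload": {
  "motion": [
    {"claw": -1,"slide": [0,0,-25],"delta_rot": [0,0,0]},
    {"claw": -1,"slide": [0,0,-50],"delta_rot": [0,0,0]},
    {"claw": -1,"slide": [0,0,-75],"delta_rot": [0,0,0]},
    {"claw": -1,"slide": [0,0,-95],"delta_rot": [0,0,0]},
    {"claw": -1,"slide": [0,0,-105],"delta_rot": [0,0,0]}
  ]
}}

```text
time: 14.9
position: [0.6333, -0.0104, 0.3393]
tool_rot: [-3.14, -0.029, -0.0]
ft_force: [0.2, 0.2, -0.5]
grip_width: 0.253
grip_force: 40.0
```

```bash
python3 -c "
from h import *
go(.5446,.2852,.34,1,2)"
```

```text
t 14.9 at [ 0.6333 -0.0104  0.3393] yaw 1.07 F [ 0.2  0.2 -0.5] grip 0.253 40.0
slide [-41.6, -148.6, -0.1] rot [-0.0017, -0.0003, 0.0012] dist 309
```

>>> {"api": "send_rows", "payload": {
  "motion": [
    {"claw": -1,"slide": [-8,-25,0],"delta_rot": [0,0,0]},
    {"claw": -1,"slide": [-18,-60,0],"delta_rot": [0,0,0]},
    {"claw": -1,"slide": [-27,-95,0],"delta_rot": [0,0,0]},
    {"claw": -1,"slide": [-36,-125,0],"delta_rot": [0,0,0]},
    {"claw": -1,"slide": [-42,-149,0],"delta_rot": [0,0,0]}
  ]
}}

```text
time: 15.4
position: [0.5866, 0.1398, 0.3365]
tool_rot: [-3.139, -0.032, 0.007]
ft_force: [-0.8, -0.2, -1.7]
grip_width: 0.252
grip_force: 40.0
```

>>> {"api": "send_rows", "payload": {
  "motion": [
    {"claw": -1,"slide": [-30,-20,0],"delta_rot": [0,0,0]},
    {"claw": -1,"slide": [-55,-35,0],"delta_rot": [0,0,0]},
    {"claw": -1,"slide": [-80,-50,0],"delta_rot": [0,0,0]},
    {"claw": -1,"slide": [-80,-50,0],"delta_rot": [0,0,0]},
    {"claw": -1,"slide": [-80,-50,0],"delta_rot": [0,0,0]}
  ]
}}

```text
time: 15.9
position: [0.5067, 0.186, 0.3371]
tool_rot: [-3.141, -0.03, 0.004]
ft_force: [0.7, -0.6, -0.8]
grip_width: 0.25
grip_force: 40.0
```

```bash
cat > hole.py <<'E'
from h import *
from h import wonz,px
def hole(im,name,guess=(.5446,.2852,.102),r=.024):
    g=cv2.GaussianBlur(cv2.cvtColor(im["color"],cv2.COLOR_BGR2GRAY),(3,3),0)
    f=(lambda p:wonz(im,*p,.102)) if name=="wrist" else (lambda p:onz(im,*p,.102))
    # sample the rib plane on a metric grid (0.5 mm) round the guess
    n=int(r/.0005);T=np.array(im["pose"]);ax=np.arange(-n,n+1)*.0005
    X,Y=np.meshgrid(guess[0]+ax,guess[1]+ax);P=np.c_[X.ravel(),Y.ravel(),np.full(X.size,.102)]
    c=(P-T[:3,3])@T[:3,:3]
    if name=="wrist":
        rho=np.hypot(c[:,0],c[:,1]);k=np.arctan2(rho,c[:,2])/rho;u=im["fx"]*c[:,0]*k+im["cx"];v=im["fy"]*c[:,1]*k+im["cy"]
    else: u=im["fx"]*c[:,0]/c[:,2]+im["cx"];v=im["fy"]*c[:,1]/c[:,2]+im["cy"]
    top=cv2.remap(g,u.reshape(X.shape).astype(np.float32),v.reshape(X.shape).astype(np.float32),cv2.INTER_LINEAR)
    return top,(u.mean(),v.mean())
E
python3 - <<'E'
from hole import *
import pickle
go(.5446,.2852,.34,1)
w=ctrl.get_image("wrist");pickle.dump(w,open("w4.pkl","wb"))
d1=pickle.load(open("im1.pkl","rb"));ims={"scene":d1["scene"],"side":d1["side"],"wrist":d1["wrist"]}
for n,im in list(ims.items())+[("wrist",w)]:
    t,c=hole(im,n);print(n,np.round(c,1));print("\n".join("".join("%4d"%x for x in row) for row in t[::8,::6]))
E
```

```text
t 15.9 at [0.5067 0.186  0.3371] yaw 1.1 F [ 0.7 -0.6 -0.8] grip 0.25 40.0
slide [39.8, -98.5, -3.0] rot [-0.0003, 0.0027, 0.0018] dist 106
scene [409.6 201.2]
 180 174 169 163 157 148 142 133 126 118 112 105 104 100  99  96  96
 187 187 184 182 177 172 165 156 147 137 129 123 118 114 109 105 101
 190 190 189 188 185 179 170 160 151 146 142 141 138 136 130 123 116
 190 190 190 188 180 165 150 139 136 135 141 145 154 154 155 149 142
 190 190 188 179 160 137 121 116 115 119 127 139 151 165 169 173 166
 191 190 182 165 141 117 109 104 104 107 113 124 142 161 178 183 183
 190 187 176 156 133 117 107 103 100  98 101 112 134 161 180 189 189
 188 185 173 158 139 123 113 104  98  94  97 111 139 168 185 190 191
 185 181 175 163 149 135 122 112 104 102 110 132 159 180 189 190 190
 176 176 172 167 157 148 136 129 125 129 143 162 178 188 190 190 190
 166 167 167 163 160 154 153 149 153 160 172 180 187 190 190 190 189
 158 158 157 155 153 154 154 159 163 170 177 183 186 187 188 188 189
 153 152 149 147 145 146 148 152 156 162 168 173 178 180 183 184 186
side [282.7 334.2]
 189 189 186 183 185 187
[... 2006 characters left out ...]
38 105  92
 232 232 232 232 232 219 159 137 153 158 174 211 230 232 231 223 199
 232 232 232 232 211 115  85  86 112 136 146 149 186 230 232 232 232
 231 232 231 228 151  96  83  83  79  81  85  88 106 212 232 232 232
 232 232 232 223 131 100  87  82  77  75  78  85  97 197 232 232 232
 232 232 232 226 151 101  91  85  82  80  85  92 114 209 232 231 232
 232 232 232 232 206 127  95  85  80  82  87 102 177 229 232 232 232
 229 230 231 232 230 214 164 118 103 107 140 198 229 232 232 232 232
 227 227 227 228 230 231 231 228 224 225 230 232 231 231 231 232 232
 231 230 228 228 227 228 228 229 231 231 232 231 231 232 231 231 232
 232 232 232 231 230 229 227 227 226 227 228 229 231 231 231 232 231
```

```bash
python3 - <<'E'
from hole import *
import pickle
w=pickle.load(open("w4.pkl","rb"));d1=pickle.load(open("im1.pkl","rb"))
for n,im in (("scene",d1["scene"]),("side",d1["side"]),("wrist",d1["wrist"]),("wrist",w)):
    t,c=hole(im,n,r=.02);m=(t<(np.percentile(t,85)+np.percentile(t,15))/2).astype(np.uint8)
    _,lab,st,cc=cv2.connectedComponentsWithStats(m);k=lab[40,40];q=max(cv2.findContours((lab==k).astype(np.uint8),0,1)[0],key=cv2.contourArea)
    e=cv2.fitEllipse(cv2.convexHull(q));print(n,"off mm",((np.array(e[0])-40)*.5).round(2),"axes",np.array(e[1])*.5)
s=ctrl.get_state();p=s["position"]
C={}
for n in("scene","side"):
    im=ctrl.get_image(n);hh=cv2.cvtColor(im["color"],cv2.COLOR_BGR2HSV)
    exp=px(im,[p[0],p[1],p[2]-.079]);tip=px(im,[p[0],p[1],p[2]-.131]);x,y=exp.astype(int)
    m=(cv2.inRange(hh,(0,120,50),(8,255,255))|cv2.inRange(hh,(170,120,50),(180,255,255)))
    mm=np.zeros_like(m);mm[y-20:y+20,x-15:x+15]=m[y-20:y+20,x-15:x+15]
    _,lab,st,cc=cv2.connectedComponentsWithStats(mm)
    print(n,exp.round(1),tip.round(1),[(a.tolist(),b.round(1).tolist()) for a,b in zip(st[1:],cc[1:]) if a[4]>3])
    if len(st)>1: k=1+np.argmax(st[1:,4]);C[n]=(im,cc[k])
pickle.dump(C,open("band.pkl","wb"))
if len(C)==2: P,e=tri(*C["scene"],*C["side"]);print("band",P.round(4),e.round(4),"TCP",p.round(4),"diff",((P-p)*1000).round(1))
E
```

```text
scene off mm [ 3.31 -4.92] axes [28.26818085 44.63922882]
side off mm [-1.12  2.25] axes [28.50362968 29.74723625]
wrist off mm [0.14 0.62] axes [26.38031769 27.4664917 ]
wrist off mm [0.51 0.33] axes [26.20376778 27.2993927 ]
scene [373.  151.5] [371.7 171.4] [([372, 147, 4, 10, 22], [373.4, 151.9])]
side [304.1 253.4] [304.5 269.7] [([302, 251, 5, 9, 41], [304.0, 255.4])]
band [0.5068 0.1877 0.2554] 0.0013 TCP [0.5074 0.185  0.3369] diff [ -0.6   2.7 -81.5]
```

```bash
python3 -c "
from h import *
go(.5445,.2855,.29,1)"
```

```text
t 16.05 at [0.5079 0.1845 0.3365] yaw 0.92 F [ 0.4  0.2 -0.9] grip 0.251 40.0
slide [38.4, -100.3, 46.5] rot [-0.0011, 0.0039, -0.0013] dist 117
```

>>> {"api": "send_rows", "payload": {
  "motion": [
    {"claw": -1,"slide": [10,-25,0],"delta_rot": [0,0,0]},
    {"claw": -1,"slide": [20,-52,10],"delta_rot": [0,0,0]},
    {"claw": -1,"slide": [30,-80,25],"delta_rot": [0,0,0]},
    {"claw": -1,"slide": [37,-96,40],"delta_rot": [0,0,0]},
    {"claw": -1,"slide": [38,-100,46],"delta_rot": [0,0,0]}
  ]
}}

```text
time: 16.55
position: [0.5433, 0.2873, 0.2881]
tool_rot: [-3.14, -0.03, 0.012]
ft_force: [-0.4, -0.0, -1.7]
grip_width: 0.252
grip_force: 40.0
```

>>> {"api": "send_rows", "payload": {
  "motion": [
    {"claw": -1,"slide": [0,0,0],"delta_rot": [0,0,0]},
    {"claw": -1,"slide": [0,0,0],"delta_rot": [0,0,0]},
    {"claw": -1,"slide": [0,0,0],"delta_rot": [0,0,0]},
    {"claw": -1,"slide": [0,0,0],"delta_rot": [0,0,0]},
    {"claw": -1,"slide": [0,0,0],"delta_rot": [0,0,0]}
  ]
}}

```text
time: 17.05
position: [0.5435, 0.2857, 0.2916]
tool_rot: [-3.14, -0.026, 0.003]
ft_force: [-0.1, -0.9, -1.4]
grip_width: 0.252
grip_force: 40.0
```

```bash
cat > band.py <<'E'
from hole import *
import pickle
def band():
    p=ctrl.get_state()["position"];C={}
    for n in("scene","side"):
        im=ctrl.get_image(n);hh=cv2.cvtColor(im["color"],cv2.COLOR_BGR2HSV)
        x,y=px(im,[p[0],p[1],p[2]-.079]).astype(int)
        m=cv2.inRange(hh,(0,120,50),(8,255,255))|cv2.inRange(hh,(170,120,50),(180,255,255))
        mm=np.zeros_like(m);mm[y-15:y+15,x-12:x+12]=m[y-15:y+15,x-12:x+12]
        _,lab,st,cc=cv2.connectedComponentsWithStats(mm);k=1+np.argmax(st[1:,4]);C[n]=(im,cc[k]);print(n,st[k],cc[k].round(1))
    P,e=tri(*C["scene"],*C["side"]);print("band",P.round(4),e.round(4),"diff TCP",((P-p)*1000).round(1))
    pickle.dump(C,open("band.pkl","wb"));return C,P
E
python3 - <<'E'
from band import *
go(.5445,.2855,.29,1)
C,P=band()
# residual of each view's line of sight, and the hole rays seen in each view before (biases cancel)
d1=pickle.load(open("im1.pkl","rb"))
print("cam pose shift",[np.abs(np.array(C[n][0]["pose"])-d1[n]["pose"]).max() for n in C])
for n in C:
    im=d1[n];g=cv2.cvtColor(im["color"],cv2.COLOR_BGR2GRAY);u,v=px(im,[.545,.2857,.102]);print(n,"hole px",u.round(1),v.round(1))
    print(g[int(v)-8:int(v)+10,int(u)-13:int(u)+15])
E
```

```text
t 17.05 at [0.5435 0.2857 0.2916] yaw 0.97 F [-0.1 -0.9 -1.4] grip 0.252 40.0
slide [1.0, 0.2, 1.6] rot [-0.0011, 0.0021, -0.0006] dist 2
scene [414 159   2   8  12] [414.7 163.2]
side [279 302   5   8  37] [281.2 305.3]
band [0.5429 0.2881 0.209 ] 0.0003 diff TCP [ -0.5   2.4 -82.6]
cam pose shift [np.float64(0.0), np.float64(0.0)]
scene hole px 409.9 201.2
[[176 179 182 175 174 169 168 160 157 155 155 156 155 154 153 154 157 151
  150 147 148 146 140 139 137 138 138 136]
 [185 190 190 186 184 183 177 173 172 167 163 159 156 152 152 150 152 147
  145 143 141 138 136 136 138 136 137 136]
 [192 188 191 189 190 190 187 186 182 183 176 170 165 162 157 150 144 142
  139 139 137 136 137 137 138 137 136 135]
 [189 191 188 190 189 190 190 188 190 190 187 182 179 174 166 155 148 144
  138 137 135 133 135 135 134 135 134 138]
 [188 191 191 191 191 193 191 190 190 188 185 180 175 170 168 166 161 158
  151 147 143 141 135 133 137 135 137 136]
 [192 190 191 190 191 188 191 193 187 176 165 158 151 154 153 151 158 158
  162 163 158 151 147 142 141 141 140 142]
 [190 189 192 188 190 190 191 187 175
[... 2799 characters left out ...]
189 188 188 188 188 188 187 186 176 137 115 131 144 151 146 144 140 133
  133 151 180 187 188 188 188 189 189 188]
 [188 188 188 187 187 188 187 187 186 174 144 123 113 117 134 136 137 139
  151 180 187 187 188 187 186 186 185 181]
 [187 187 187 187 188 188 187 187 188 186 181 174 156 143 142 143 153 177
  181 185 184 183 182 173 166 162 151 148]
 [187 187 187 187 187 186 188 187 187 187 187 187 183 181 179 178 179 181
  179 166 163 154 148 145 143 143 140 140]
 [187 187 187 187 187 187 187 188 187 187 186 185 184 181 173 165 161 149
  146 143 142 140 138 138 139 139 139 139]
 [187 187 186 186 187 185 185 184 183 180 166 163 155 148 144 142 141 139
  138 138 138 138 138 139 139 139 139 139]]
```

```bash
python3 - <<'E'
from band import *
C=pickle.load(open("band.pkl","rb"));S,D=C["scene"][0],C["side"][0]
H,e=tri(S,(409.7,201.3),D,(283.2,335.2));P,e2=tri(*C["scene"],*C["side"])
print("hole",H.round(4),e,"band",P.round(4),"band-hole mm",((P-H)*1000).round(1))
for n,h in(("scene",(409.7,201.3)),("side",(283.2,335.2))):
    im=C[n][0];q=onz(im,*h,.102)
    for z in(.207,.2095,.212): print(n,"px above hole",px(im,[q[0],q[1],z]).round(2),"band",C[n][1].round(2))
E
```

```text
hole [0.5434 0.2868 0.1003] 0.0001513867217514453 band [0.5429 0.2881 0.209 ] band-hole mm [ -0.5   1.3 108.7]
scene px above hole [414.33 164.73] band [414.67 163.17]
scene px above hole [414.44 163.8 ] band [414.67 163.17]
scene px above hole [414.56 162.88] band [414.67 163.17]
side px above hole [281.2  305.76] band [281.16 305.3 ]
side px above hole [281.15 305.01] band [281.16 305.3 ]
side px above hole [281.1  304.26] band [281.16 305.3 ]
```

The rod is within about 1 mm of the hole's axis. Lowering about 110 mm in smooth steps.

>>> {"api": "send_rows", "payload": {
  "motion": [
    {"claw": -1,"slide": [0.6,0.6,5],"delta_rot": [0,0.002,0]},
    {"claw": -1,"slide": [0.6,0.6,15],"delta_rot": [0,0.002,0]},
    {"claw": -1,"slide": [0.6,0.6,25],"delta_rot": [0,0.002,0]},
    {"claw": -1,"slide": [0.6,0.6,35],"delta_rot": [0,0.002,0]},
    {"claw": -1,"slide": [0.6,0.6,40],"delta_rot": [0,0.002,0]}
  ]
}}

```text
time: 17.65
position: [0.5431, 0.2852, 0.2489]
tool_rot: [-3.141, -0.028, 0.006]
ft_force: [0.2, -1.1, -1.3]
grip_width: 0.251
grip_force: 40.0
```

```bash
python3 -c "
from band import *
go(.544,.2851,.1816,1);band()"
```

```text
t 17.65 at [0.5431 0.2852 0.2489] yaw 1.03 F [ 0.2 -1.1 -1.3] grip 0.251 40.0
slide [1.2, 0.2, 67.2] rot [-0.0002, 0.0038, 0.0005] dist 67
scene [412 174   3   9  18] [412.7 178.1]
side [280 314   5   8  29] [282.4 317.4]
band [0.5423 0.2881 0.1674] 0.0001 diff TCP [ -0.8   2.9 -81.4]
```

>>> {"api": "send_rows", "payload": {
  "motion": [
    {"claw": -1,"slide": [0.9,0.8,8],"delta_rot": [0,0.001,0]},
    {"claw": -1,"slide": [0.9,0.8,20],"delta_rot": [0,0.001,0]},
    {"claw": -1,"slide": [0.9,0.8,32],"delta_rot": [0,0.001,0]},
    {"claw": -1,"slide": [0.9,0.8,42],"delta_rot": [0,0.001,0]},
    {"claw": -1,"slide": [0.9,0.8,47],"delta_rot": [0,0.001,0]}
  ]
}}

```text
time: 18.25
position: [0.5439, 0.2845, 0.202]
tool_rot: [-3.141, -0.028, 0.004]
ft_force: [-0.4, 0.4, -1.1]
grip_width: 0.252
grip_force: 40.0
```

>>> {"api": "send_rows", "payload": {
  "motion": [
    {"claw": -1,"slide": [0,0,8],"delta_rot": [0,0,0]},
    {"claw": -1,"slide": [0,0,14],"delta_rot": [0,0,0]},
    {"claw": -1,"slide": [0,0,18],"delta_rot": [0,0,0]},
    {"claw": -1,"slide": [0,0,19],"delta_rot": [0,0,0]},
    {"claw": -1,"slide": [0,0,19],"delta_rot": [0,0,0]}
  ]
}}

```text
time: 18.75
position: [0.5446, 0.285, 0.1849]
tool_rot: [-3.14, -0.028, 0.001]
ft_force: [-0.4, 0.0, -0.5]
grip_width: 0.252
grip_force: 40.0
```

>>> {"api": "send_rows", "payload": {
  "motion": [
    {"claw": -1,"slide": [0,0,0],"delta_rot": [0,0,0]},
    {"claw": -1,"slide": [0,0,0],"delta_rot": [0,0,0]},
    {"claw": -1,"slide": [0,0,0],"delta_rot": [0,0,0]},
    {"claw": -1,"slide": [0,0,0],"delta_rot": [0,0,0]},
    {"claw": -1,"slide": [0,0,0],"delta_rot": [0,0,0]}
  ]
}}

```text
time: 19.25
position: [0.5446, 0.285, 0.1849]
tool_rot: [-3.14, -0.028, 0.001]
ft_force: [-0.1, -0.6, -1.3]
grip_width: 0.251
grip_force: 40.0
```

```bash
python3 - <<'E'
from band import *
go(.544,.2851,.1816,1)
im=ctrl.get_image("side");hh=cv2.cvtColor(im["color"],cv2.COLOR_BGR2HSV)
print("side hue/sat (rod & hole)");
for v in range(312,344): print(v,"".join("%4d"%x for x in hh[v,272:296,1]),"|","".join("%4d"%x for x in hh[v,274:294,2]))
E
```

```text
t 19.25 at [0.5446 0.285  0.1849] yaw 1.02 F [-0.1 -0.6 -1.3] grip 0.251 40.0
slide [-0.6, -0.1, 3.3] rot [-0.0012, 0.0003, 0.0003] dist 3
side hue/sat (rod & hole)
312   11  11   6  11   6   0   0  11   6   6   6   0   6   6   0   0  12  57  90  49  46  70 128 149 |   45  45  45  44  44  45  45  45  45  44  45  44  44  44  44  49  68  78  84  87
313   11   6  11   6   6  12  11   6   6  11   6   0   6   6   6  12   6   6  16  15  15  53 132 147 |   45  44  44  44  45  44  44  45  45  45  45  45  45  44  45  44  47  50  52  58
314    6  17  11   6   6   6   6   6  11  11   6  11  11   6   6   0   6   6   6   0  11  33 108 122 |   45  45  45  45  45  44  45  45  44  45  45  45  44  44  44  45  44  44  45  47
315    6  11  17   6  11   6   0   6   6   6   6   6   6   6   6   6   6   6  11   0  11  27  77 107 |   46  44  45  45  44  45  45  45  45  44  45  44  44  45  44  45  45  44  46  47
316    6   6   6  11  11   6   6  12  11   6   0   6   0  11  11   6   6   6   6   6   6  27  90 122 |   45  45  45  45  44  44  45  45  44  45  44  45  45  43  45  45  45  45  45  48
317   11  17  1
[... 4252 characters left out ...]
6  35  34  38  39  33  36  37  38  37  37  36  37  38  41  43  49 |  190 190 190 191 189 184 174 150 142 138 139 150 177 183 187 187 186 184 175 169
341   36  36  36  36  35  35  35  36  36  36  36  35  37  37  39  37  41  41  45  46  47  49  49  51 |  190 190 190 190 190 190 190 185 183 181 181 181 185 181 170 167 160 155 152 151
342   36  36  36  35  35  35  37  35  37  37  36  35  38  42  46  48  49  49  50  52  52  52  50  51 |  189 190 190 190 191 188 188 187 184 174 168 165 155 153 151 150 148 148 148 148
343   35  36  36  34  35  36  36  38  41  43  46  49  49  51  51  50  52  52  52  52  52  52  51  53 |  189 187 187 186 182 170 167 160 154 152 151 150 146 147 147 147 147 148 148 148
```

>>> {"api": "send_rows", "payload": {
  "motion": [
    {"claw": -1,"slide": [-0.6,0,1],"delta_rot": [0,0,0]},
    {"claw": -1,"slide": [-0.6,0,2],"delta_rot": [0,0,0]},
    {"claw": -1,"slide": [-0.6,0,3],"delta_rot": [0,0,0]},
    {"claw": -1,"slide": [-0.6,0,3],"delta_rot": [0,0,0]},
    {"claw": -1,"slide": [-0.6,0,3],"delta_rot": [0,0,0]}
  ]
}}

```text
time: 19.8
position: [0.5439, 0.2849, 0.1818]
tool_rot: [-3.14, -0.028, 0.001]
ft_force: [0.5, 0.1, -1.8]
grip_width: 0.25
grip_force: 40.0
```

```bash
python3 - <<'E'
from band import *
go(.544,.2851,.1816,1)
im=ctrl.get_image("scene");hh=cv2.cvtColor(im["color"],cv2.COLOR_BGR2HSV)
for v in range(180,210,1): print(v,"".join("%4d"%x for x in hh[v,399:421,1]),"|","".join("%4d"%x for x in hh[v,399:421,2]))
s=ctrl.get_image("side");sh=cv2.cvtColor(s["color"],cv2.COLOR_BGR2HSV)
for n,h,b in(("scene",hh,(185,210,395,425)),("side",sh,(328,345,272,296))):
    q=h[b[0]:b[1],b[2]:b[3]];m=((q[...,0]<10)|(q[...,0]>168))&(q[...,1]>100)&(q[...,2]>40);y,x=np.where(m)
    print(n,"red rows",y.min()+b[0],y.max()+b[0],"cx",np.average(x,weights=q[...,1][m])+b[2])
S=im;q=onz(S,409.7,201.3,.102);print("scene axis px z .102-.13",[px(S,[q[0],q[1],z]).round(1).tolist() for z in(.09,.102,.115,.127)])
E
```

```text
t 19.8 at [0.5439 0.2849 0.1818] yaw 1.02 F [ 0.5  0.1 -1.8] grip 0.25 40.0
slide [0.1, -0.2, 0.2] rot [-0.0011, 0.0005, 0.0003] dist 0
180  124 123 123 123 124 121 118 111 104 105 128 114  82  34  54  84  90  75  79  60  19  91 |  181 186 184 176 144  97  56  46  49  51  50  49  50  53  66  73  74  75  74  68  54  73
181  123 127 124 124 123 119 116 115 109 103 105 114  95  34  55  81  83  93  67  34  63 110 |  185 181 187 175 145 103  66  53  47  47  46  49  51  53  70  79  77  74  72  68  73  81
182  125 126 125 125 123 122 124 124 112 108  92 109  78  40  69  90  78  56  28  53  87 111 |  181 182 179 177 160 130 103  78  64  52  50  49  49  57  67  74  75  78  74  87  97  99
183  127 123 125 125 121 125 122 119 121 116 118 104  39  49  71  62  35  44  81  99 115 124 |  181 183 179 182 175 161 144 124  99  79  56  49  46  57  72  78  80 105 119 131 126 117
184  125 124 124 122 124 125 126 126 122 119 127 106  40  40  48  44  78 101 114 121 120 120 |  180 181 183 184 183 176 174 162 148 122  92  65  51  63  75  93 128 152 168 169 161 142
185  120 125 125 125 124 122 123 123 123 122
[... 4034 characters left out ...]
62  56  56  59  56  53  56  58  55  55  46  42  36  34  33  36 |  105 106 104 109 105 108 107 105 105 108 105 110 114 114 121 131 145 163 182 195 198 205
208   62  63  62  59  56  58  63  58  55  58  62  61  58  63  58  55  55  44  47  36  35  35 |  103 102 107 103 104 105 105 105 106 106 103 105 106 105 109 115 115 133 153 176 188 194
209   61  60  58  58  58  59  63  56  57  58  59  60  54  58  56  58  60  60  47  42  37  37 |  105 106 106 105 106 103 106 104 103 105 104 106 104 101 104 106 106 110 125 145 160 171
scene red rows 198 203 cx 410.05566680016017
side red rows 334 339 cx 283.06827215337853
scene axis px z .102-.13 [[409.2, 205.2], [409.7, 201.3], [410.2, 197.0], [410.8, 193.0]]
```

In both views the band straddles the mouth, with about 13 mm of red showing above it, and the rod is centred to within about 1 mm. I'll let it settle, then hand in.

>>> {"api": "send_rows", "payload": {
  "motion": [
    {"claw": -1,"slide": [0,0,0],"delta_rot": [0,0,0]},
    {"claw": -1,"slide": [0,0,0],"delta_rot": [0,0,0]},
    {"claw": -1,"slide": [0,0,0],"delta_rot": [0,0,0]},
    {"claw": -1,"slide": [0,0,0],"delta_rot": [0,0,0]},
    {"claw": -1,"slide": [0,0,0],"delta_rot": [0,0,0]}
  ]
}}

```text
time: 20.4
position: [0.544, 0.285, 0.1818]
tool_rot: [-3.14, -0.028, 0.001]
ft_force: [-0.0, -0.1, -0.6]
grip_width: 0.25
grip_force: 40.0
```

```bash
python3 -c "
from h import *
go(.544,.2851,.1816,1);print(ctrl.close_job())"
```

```text
t 20.4 at [0.544  0.285  0.1818] yaw 1.02 F [-0.  -0.1 -0.6] grip 0.25 40.0
slide [0.0, -0.1, 0.2] rot [-0.0011, 0.0004, 0.0003] dist 0
the job is handed in; nothing more can be done
None
```

Job handed in at 20.4 s: the cap hangs released astride the rail, and the blue-handled rod is held still and upright in the pour hole, within about 1 mm of centre and with the mouth about 52 mm above its tip (red band 40–65 mm); no contact force showed while lowering, and no verdict was returned.

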